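Bolt down the window of a fossil-blasting chamber in cross order

ROBOT

A 6-joint arm with a two-finger parallel gripper is mounted at the origin on the work surface. World frame = base frame: x ahead of the robot, y to its left, z up, the work surface at z = 0. Lengths are in m, angles in degrees, forces in N, time in s.
With the tool pointing down it reaches from about 0.375 to 0.9 m from the base axis. Payload 3.1 kg.
Tool frame: the origin (TCP) lies on the centre line of the jaws, within the pads' length; the fingertips stand 17 mm ahead of it and the grasp point (between the pads) lies 2 mm behind it; z points along the fingers, y is the line along which they close (so a half turn about z gives the same grasp; the last joint's range is limited). The gripper opens to 87 mm and grips with 3 to 60 N. Pads are 19 mm wide; open, the fingers measure 117 mm over their backs; the gripper's body (75 mm by 190 mm) begins 51 mm behind the grasp point.
Start: joints at [-10.227, 30.224, 82.088, -0, 67.689, -10.227], TCP at [0.625, 0, 0.24] pointing down, gripper open.
Joint ranges: [-176.69, 176.69], [-43.24, 126.21], [12.49, 139.97], [-82, 262], [0, 151.66], [-163.58, 163.58]. Speed limits (degrees/s): [159.86, 159.86, 180, 180, 180, 180].

INTERFACE

Orientations are given as a 3x3 rotation matrix whose columns are the frame's x, y, z axes.
In Python, from rig import bot, imaging, finder gives the robot as it stands. The module is installed in compiled form; this text tells all that it offers.
- The arm moves only by the tool play_rows, never from a script. Its argument "motion" is a list that holds one entry, the list of rows, each a list of 6 numbers: the shift along the tool's x, y, z in m, then the turn, a rotation vector about the tool's x, y, z in degrees. In form: [[[dx, dy, dz, wx, wy, wz], ...]]. A call has 1 to 8 rows; each row is the pose to reach, as a shift and turn from the pose commanded when the call began, along the tool's axes at that moment; what a row does not reach only later rows make up. A row lasts 1/12 s, in which the tool goes at most 41.7 mm and 7.16 degrees, less where a joint would pass 70% of its speed; a pose out of reach is approached as far as the arm can. A call with a gripper value outside its range is refused whole. "fingers" is the finger opening in m, from 0 to 0.087, set as the call begins (left out, the last holds). The fingers move at their own pace and stop on an object; the grip force is fixed at half the most. Time passes only in rows, so rows that repeat a pose let the fingers close. It gives the time, the measured TCP pose, the force, the opening and the grip force at its end, in the units of the state.
- bot.read_state(): the state, without advancing time (a new reading comes with each control period).
- imaging.capture(name): name is "scene" or "side" or "wrist"; returns a dict with "frame" (384x512x3 uint8, red, green, blue), "camera_matrix" (3x3 intrinsics, pixels), "R" (3x3) and "t" (3): a world point X has camera coordinates R X + t. Camera axes: x right, y down, z forward; pixel columns grow to the right and rows downward; lengths in m; the calibration is good to about 2 mm. The wrist camera is an equidistant fisheye: a pixel r from the principal point sees the ray r / f radians off the axis. A picture is of the moment at which its call begins. There is no depth.
- bot.hand_in(): hands the job in; it is judged then, once.
Trained networks look in the newest picture that a camera, given by its name, has taken for a name from the list of things; names that differ only in an ending like _2 or _b are one class to them, and where a whole thing is asked for, a point or a joint stands for the part that bears it (a point fixed in the world has none). Each returns a list of dicts, best first, with "confidence" (0 to 1); they miss things now and then, are a little off and sometimes report something else, mostly with a low value. They report only what shows in the picture. A call takes as long as a camera call. They do not tell look-alikes from the thing itself.
- finder.recognise(camera, name): "at" ([x, y, z] in m, in world coordinates, good to about 4 mm: the middle of the surface that is visible of it).
- finder.outline_of(camera, name): "pixels" (384x512 bool, what is visible of it).
The state is a dict: "time_s": time; "joint_positions": joint angles; "qvel": joint speeds; "tau": joint torques, N m; "position": TCP position; "tcp_rot": TCP orientation; "force": force on the tool from outside, world axes, zero at the start; "moment": the same for the moment, N m; "opening": opening from 0.0 (shut) to 1.0 (fully open); "grasp_force": force on a finger pad.
Only numpy, scipy, OpenCV 4.12 (cv2) and the standard library are available. Lean on these libraries where they do the work, as an engineer would, in place of code of your own. Each camera call takes 0.05 s, during which the arm holds its last target. There are 200 camera calls.

TASK

New glass has been laid in the sloping window of the blasting chamber. Take the T-handled key from the tool block and tighten the frame's four nuts evenly so that the glass does not crack: go round in cross order (each nut followed by the one diagonally opposite), giving each about 30 degrees clockwise, then go round again in cross order until each comes up solid. Work with the key only, keep off the glass, stand the key upright in its pocket again and leave everything else as it was.

Things in the scene. Friction and masses are not known exactly. Their poses are not given: they have to be found in the camera images.
- key: T-handled box key, 72 mm high, 0.18 to 0.29 kg: steel socket 37 mm across, 26 high, its mouth an eight-point star (two crossed 21.2 mm squares), 16 deep; black T-handle 16 thick: hub 36 wide, 42 high, its middle 51 mm from the mouth; crossbar 104 long at its top. Starts mouth down in its pocket. Origin at the mouth's centre, z up, x along the crossbar; one square along x and y
- tool_block: Fixed wooden block, 75 (x) x 150 (y) x 42 mm high; two 20 mm deep pockets in its top: a 46 mm square one (rim chamfered) for the key, centred 34 mm from the middle towards -y, and a 17 mm round one 45 mm towards +y with a screwdriver. Origin under its middle
- pocket (a point): centre of the floor of the key's square pocket, 20 mm below the block's top and 22 mm above the table; axes as the block's
- window_frame: Aluminium clamp frame fixed on the chamber's sloping window: 180 mm up the slope (x) by 200 across (y), bars 30 wide; z outward, 30 degrees from vertical. Left (+y) as seen by one who faces the window with up the slope (+x) away from him. Origin mid-frame on the sheet under it; the frame's face is 9 mm above it, the glass 6.5. Nothing stands above the slope
- pane: The window glass in the frame, 120 x 140 mm; it cracks if pressed. Origin and axes as the frame's
- nut_top_a (a point): centre of the top of the lower left nut, at x -74, y 84 mm from mid-frame; axes as the frame's, fixed. Nut square, 19 mm across flats, 12 high, its corners bevelled over the top 2.5, on a 29 mm washer. The angle at which its flats stand is not known and differs from nut to nut: look, or feel for it with the key, which has about 7 degrees of play on it either way
- nut_top_b (a point): centre of the top of the upper left nut, at x 74, y 84 mm from mid-frame; axes as the frame's, fixed. Nut square, 19 mm across flats, 12 high, its corners bevelled over the top 2.5, on a 29 mm washer. The angle at which its flats stand is not known and differs from nut to nut: look, or feel for it with the key, which has about 7 degrees of play on it either way
- nut_top_c (a point): centre of the top of the upper right nut, at x 74, y -84 mm from mid-frame; axes as the frame's, fixed. Nut square, 19 mm across flats, 12 high, its corners bevelled over the top 2.5, on a 29 mm washer. The angle at which its flats stand is not known and differs from nut to nut: look, or feel for it with the key, which has about 7 degrees of play on it either way
- nut_top_d (a point): centre of the top of the lower right nut, at x -74, y -84 mm from mid-frame; axes as the frame's, fixed. Nut square, 19 mm across flats, 12 high, its corners bevelled over the top 2.5, on a 29 mm washer. The angle at which its flats stand is not known and differs from nut to nut: look, or feel for it with the key, which has about 7 degrees of play on it either way
- nut_a (a joint): how far the lower left nut (diagonal partner of the upper right one) is tightened, rad, growing clockwise seen from outside. Starts between 0 and 0.2, comes up solid at 1.2. Turns against about 0.15 N m of friction and stays where it is left; forced much beyond 0.3 N m, the key can slip on it
- nut_b (a joint): how far the upper left nut (diagonal partner of the lower right one) is tightened, rad, growing clockwise seen from outside. Starts between 0 and 0.2, comes up solid at 1.2. Turns against about 0.15 N m of friction and stays where it is left; forced much beyond 0.3 N m, the key can slip on it
- nut_c (a joint): how far the upper right nut (diagonal partner of the lower left one) is tightened, rad, growing clockwise seen from outside. Starts between 0 and 0.2, comes up solid at 1.2. Turns against about 0.15 N m of friction and stays where it is left; forced much beyond 0.3 N m, the key can slip on it
- nut_d (a joint): how far the lower right nut (diagonal partner of the upper left one) is tightened, rad, growing clockwise seen from outside. Starts between 0 and 0.2, comes up solid at 1.2. Turns against about 0.15 N m of friction and stays where it is left; forced much beyond 0.3 N m, the key can slip on it
- screwdriver: Bystander, not to be disturbed: wooden-handled screwdriver standing in the tool block, 79 mm from the key, top 113 mm above the table; origin at its tip
- tray_stone: Bystander, not to be disturbed: white card specimen tray with stones, 120 x 150 x 35 mm; origin under its middle
- tray_cream: Bystander, not to be disturbed: cream card specimen tray with a stone, 100 x 120 x 40 mm; origin under its middle
- slab: Bystander, not to be disturbed: flat buff stone slab, about 150 x 100 x 22 mm; origin under its middle
- dust_brush: Bystander, not to be disturbed: flat dusting brush lying down, 190 mm long, 20 mm high; origin under its middle
- consolidant_jar: Bystander, not to be disturbed: amber glass jar with black cap, 68 mm across, 85 mm high; origin under its middle
- marker: Bystander, not to be disturbed: grey marker pen with black cap lying down, 134 mm long, 14 mm thick; origin under its middle
- loupe: Bystander, not to be disturbed: folding hand lens, about 70 x 34 x 14 mm; origin near its metal end
Mind the look-alikes: they are no part of the job. Of the things like the key, leave any that is pink; of the rest the larger one is meant. What is shaped like the tool_block but purple is not meant.

How it is judged:
By the outcome, as a careful person would: the job done as asked, in the order asked, and still so for the second after the job is handed in, with the robot touching nothing.
It also fails if it takes over 72 s, if anything falls off the work surface, if the arm or the gripper's body presses on something with over 40 N, if the wrist force passes 120 N, or if a joint passes its speed limit or range.

## Working session

There is one attempt and no reset: what is moved stays moved. The work goes in short steps, Python scripts to look and compute and a tool call to move; the robot and the scene stay as the last step left them, time stands still between calls to the robot, and variables do not carry over. Pictures are saved under pics/ and viewed, at most 10 in all, crops included, and the job is handed in when it is done.

Besides the shell and the picture viewer there is one more tool, called after ">>>" as name([rows], argument=value, ...), one row to a line, values as JSON. play_rows: Moves the arm, as the interface text tells. Its arguments: {"type":"object","properties":{"motion":{"type":"array"},"fingers":{"type":"number"}},"required":["motion"]}

```bash
mkdir -p pics; ls
python3 - <<'E'
from rig import bot, imaging, finder
import cv2, numpy as np, pickle
s=bot.read_state(); print(s)
out={}
for c in ["scene","side","wrist"]:
    d=imaging.capture(c); out[c]=d
    print(c,np.round(d["camera_matrix"],1).tolist(),np.round(d["R"],4).tolist(),np.round(d["t"],4).tolist())
    for n in ["key","tool_block","window_frame","pocket","nut_top_a","screwdriver","pane"]:
        print(n,[(np.round(r["at"],4).tolist(),round(r["confidence"],2)) for r in finder.recognise(c,n)][:6])
pickle.dump(out,open("cap0.pkl","wb"))
im=np.hstack([out["scene"]["frame"],out["side"]["frame"]])
cv2.imwrite("pics/scene0.png",cv2.resize(out["scene"]["frame"],(800,600),interpolation=cv2.INTER_CUBIC)[:,:,::-1])
cv2.imwrite("pics/wrist0.png",cv2.resize(out["wrist"]["frame"],(800,600),interpolation=cv2.INTER_CUBIC)[:,:,::-1])
E
```

```text
pics
{'time_s': 0.0, 'joint_positions': array([-1.02294114e+01,  3.02766171e+01,  8.21562777e+01, -1.97655889e-03,
        6.76893218e+01, -1.02269633e+01]), 'qvel': array([-0.05037597,  0.02393852,  0.00741056, -0.07137695,  0.09380007,
       -0.03892995]), 'tau': array([-5.45745443e-04, -4.40045428e+01, -1.76593530e+01,  6.32597599e-02,
        5.83207863e-02, -1.53719384e-04]), 'position': array([6.24303323e-01, 1.22761539e-04, 2.38597389e-01]), 'tcp_rot': array([[ 2.99623697e-05,  9.99997784e-01, -2.10484145e-03],
       [ 9.99999939e-01, -2.92311984e-05,  3.47405863e-04],
       [ 3.47343567e-04, -2.10485173e-03, -9.99997724e-01]]), 'force': array([-0.07033588, -0.27315287,  0.41708781]), 'moment': array([-0.01156159,  0.0436198 ,  0.0170671 ]), 'grasp_force': 0.0, 'opening': 1.0019521704251841}
scene [[479.7, 0.0, 253.3], [0.0, 479.7, 187.7], [0.0, 0.0, 1.0]] [[-0.7565, 0.6539, -0.0075], [0.3932, 0.4457, -0.8042], [-0.5226, -0.6114, -0.5942]] [0.3886, -0.0649, 2.1105]
key [([0.2753, 0.371, 0.0565], 0.59), ([0.4488, 0.2903, 0.088], 0.57)]
tool_block [([0.4225, 0.5276, 0.04], 0.
[... 900 characters left out ...]
55, -0.0437, 0.1845], 0.19)]
screwdriver [([0.4287, 0.3554, 0.0842], 0.58)]
pane [([0.554, -0.0465, 0.1846], 0.83), ([0.5513, -0.0541, 0.1876], 0.4)]
wrist [[297.3, 0.0, 256.6], [0.0, 297.3, 194.4], [0.0, 0.0, 1.0]] [[1.0, -0.0007, 0.0004], [-0.0008, -0.9697, 0.2442], [0.0002, -0.2442, -0.9697]] [-0.6251, -0.0292, 0.3897]
key [([0.3119, 0.237, 0.0426], 0.85), ([0.5999, 0.1904, 0.015], 0.26)]
tool_block [([0.4249, 0.2396, 0.0163], 0.64)]
window_frame [([0.5891, 0.0026, 0.1726], 0.64)]
pocket [([0.4292, 0.2442, 0.0141], 0.62)]
nut_top_a [([0.5959, -0.0013, 0.1745], 0.91), ([0.4254, 0.2429, 0.0136], 0.55)]
screwdriver []
pane [([0.5896, 0.0024, 0.1719], 0.71), ([0.5803, -0.0121, 0.1744], 0.56)]
```

View pics/scene0.png

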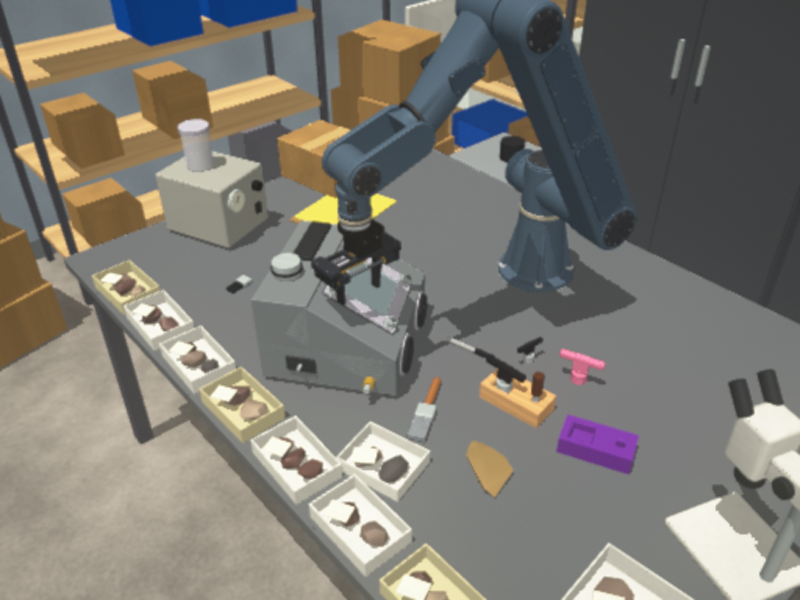

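View pics/wrist0.png

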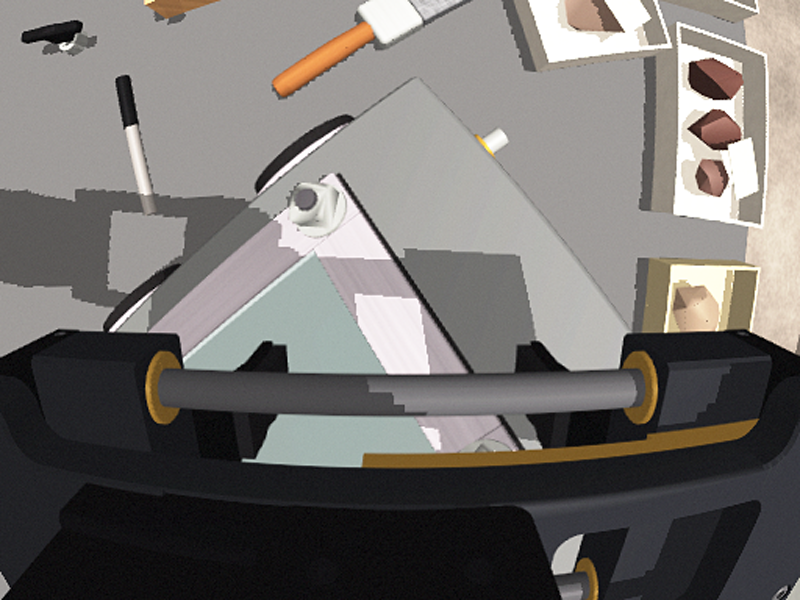

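>>> play_rows([
  [[0.0,0,-0.04,0,0,0],[0.2,-0.175,-0.06,0,0,0],[0.2,-0.175,-0.06,0,0,0],[0.2,-0.175,-0.06,0,0,0],[0.2,-0.175,-0.06,0,0,0],[0.2,-0.175,-0.06,0,0,0],[0.2,-0.175,-0.06,0,0,0],[0.2,-0.175,-0.06,0,0,0]],
])

```text
time_s: 1.87
position: [0.4457, 0.2029, 0.3]
tcp_rot: [[-0.003, 1.0, -0.002], [1.0, 0.003, 0.001], [0.001, -0.002, -1.0]]
force: [0.5, 0.1, -0.2]
opening: 0.995
grasp_force: 0.0
```

Run:
```python
from rig import bot, imaging, finder
import cv2, numpy as np, pickle
s=bot.read_state(); print(s["time_s"],s["position"],s["joint_positions"])
out={}
for c in ["scene","side","wrist"]:
    d=imaging.capture(c); out[c]=d
    for n in ["key","tool_block","window_frame","nut_top_a","screwdriver","pane"]:
        print(c,n,[(np.round(r["at"],4).tolist(),round(r["confidence"],2)) for r in finder.recognise(c,n)][:6])
pickle.dump(out,open("cap1.pkl","wb"))
print(out["wrist"]["R"],out["wrist"]["t"])
sc=out["scene"]["frame"][130:290,150:420]; si=out["side"]["frame"]
cv2.imwrite("pics/scene1.png",cv2.resize(sc,(800,474),interpolation=cv2.INTER_CUBIC)[:,:,::-1])
for c in("wrist","side"): cv2.imwrite(f"pics/{c}1.png",cv2.resize(out[c]["frame"],(800,600),interpolation=cv2.INTER_CUBIC)[:,:,::-1])
```

```text
1.8667 [0.44570915 0.20290341 0.29997116] [11.31016833 15.48105514 96.502775    0.11780439 68.13707329 11.09914666]
scene key [([0.2747, 0.3713, 0.06], 0.87), ([0.4503, 0.289, 0.0882], 0.74), ([0.3083, 0.2431, 0.0468], 0.55)]
scene tool_block [([0.4585, 0.34, 0.0423], 0.81), ([0.4234, 0.5302, 0.0418], 0.74)]
scene window_frame [([0.5633, -0.039, 0.1833], 0.82)]
scene nut_top_a [([0.4339, 0.3701, 0.0849], 0.73), ([0.5666, -0.0454, 0.183], 0.69)]
scene screwdriver [([0.4359, 0.3716, 0.0869], 0.63)]
scene pane [([0.555, -0.0454, 0.1856], 0.81)]
side key [([0.4399, 0.2723, 0.0926], 0.63), ([0.2659, 0.3498, 0.0609], 0.63), ([0.3052, 0.2317, 0.0426], 0.5), ([0.5544, -0.0575, 0.19], 0.26)]
side tool_block [([0.4048, 0.5091, 0.0378], 0.72), ([0.4224, 0.2885, 0.0446], 0.71), ([0.467, -0.4528, 0.0203], 0.49)]
side window_frame [([0.5534, -0.0584, 0.1912], 0.73), ([0.4219, 0.2892, 0.0436], 0.34)]
side nut_top_a [([0.5556, -0.056, 0.1898], 0.84)]
side screwdriver []
side pane [([0.555, -0.0451, 0.1844], 0.88), ([0.5554, -0.0578, 0.1879], 0.57)]
wrist key [([0.2761, 0.3605, 0.0676], 0.9), ([0.4411, 0.2876, 0.097], 0.75), ([0.3068, 0.2391, 0.0487], 0.62)]
wrist tool_block [([0.4292, 0.3214, 0.0428], 0.77), ([0.425, 0.4417, 0.0138], 0.6)]
wrist window_frame [([0.5834, -0.0119, 0.1818], 0.63)]
wrist nut_top_a [([0.5902, -0.0141, 0.1795], 0.8)]
wrist screwdriver [([0.4285, 0.3582, 0.1112], 0.59)]
wrist pane [([0.5859, -0.0131, 0.1772], 0.74), ([0.3777, 0.142, 0.0121], 0.51), ([0.4327, 0.319, 0.0393], 0.23)]
[[ 9.99998808e-01 -1.54320099e-03  4.70875549e-05]
 [-1.50797751e-03 -9.69722490e-01  2.44204869e-01]
 [-3.31195334e-04 -2.44204649e-01 -9.69723662e-01]] [-0.4499455   0.14990537  0.49675734]
```

View pics/wrist1.png

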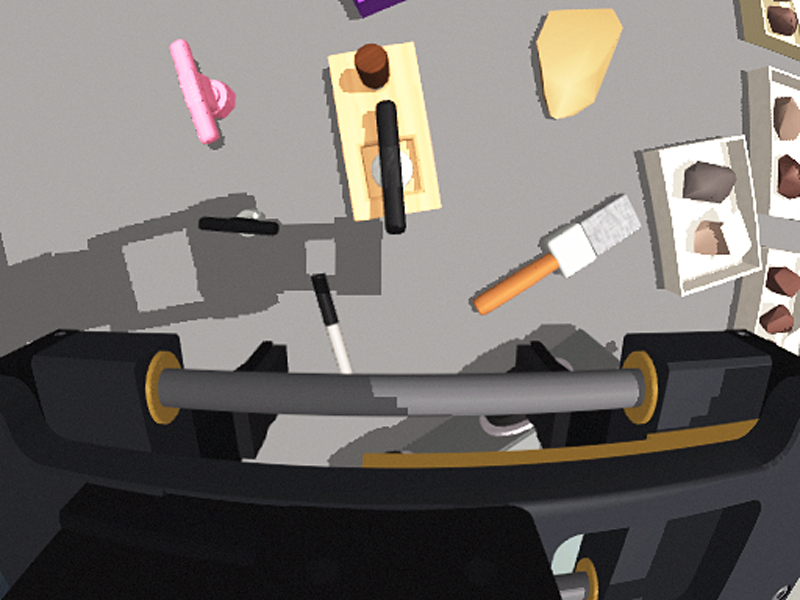

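View pics/side1.png

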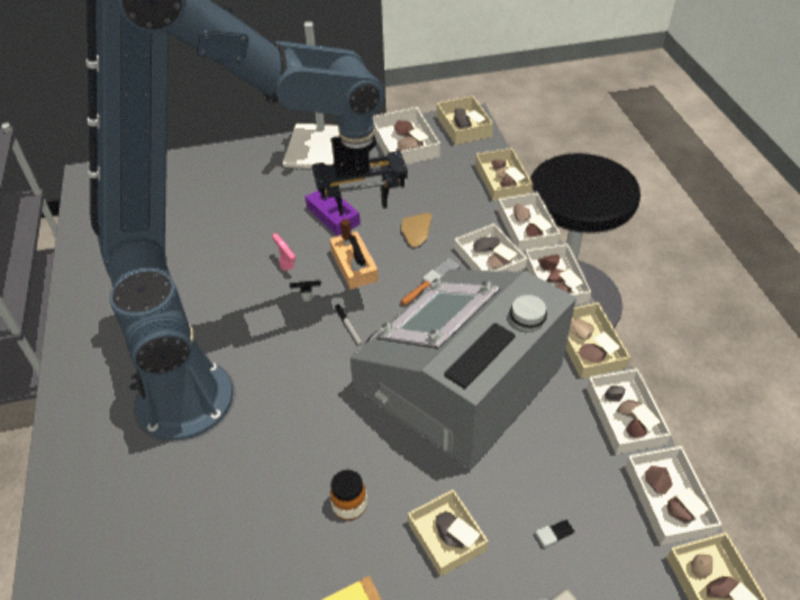

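```bash
cat > h.py <<'E'
import numpy as np, cv2, pickle
from scipy.optimize import least_squares
from scipy.spatial.transform import Rotation as Ro
def proj(d,X,fish):
    X=np.atleast_2d(X); c=X@np.array(d["R"]).T+d["t"]; K=np.array(d["camera_matrix"])
    if fish:
        r=np.linalg.norm(c[:,:2],axis=1); th=np.arctan2(r,c[:,2]); u=c[:,:2]/np.maximum(r,1e-9)[:,None]*th[:,None]
    else: u=c[:,:2]/c[:,2:]
    return u*[K[0,0],K[1,1]]+K[:2,2]
def rays(d,px,fish):
    K=np.array(d["camera_matrix"]); n=(np.atleast_2d(px)-K[:2,2])/[K[0,0],K[1,1]]
    if fish:
        th=np.linalg.norm(n,axis=1)+1e-12; v=np.c_[n/th[:,None]*np.sin(th)[:,None],np.cos(th)]
    else: v=np.c_[n,np.ones(len(n))]
    R=np.array(d["R"]); return -R.T@d["t"], v@R
def onplane(d,px,z,fish):
    o,v=rays(d,px,fish); return o+v*((z-o[2])/v[:,2])[:,None]
def frameR(psi):  # frame x up slope at heading psi, z outward 30deg from vertical
    a=np.radians(30); x=np.array([np.cos(psi)*np.cos(a),np.sin(psi)*np.cos(a),np.sin(a)])
    z=np.array([-np.cos(psi)*np.sin(a),-np.sin(psi)*np.sin(a),np.cos(a)]); return np.c_[x,np.cross(z,x),z]
E
python3 - <<'E'
from rig import imaging, finder
from h import *
out=pickle.load(open("cap1.pkl","rb")); M={}
for c in ["scene","side","wrist"]:
    for n in ["window_frame","pane","tool_block","key","nut_a"]:
        rs=finder.outline_of(c,n); M[c,n]=[r["pixels"] for r in rs]
        for r in rs[:4]:
            ys,xs=np.nonzero(r["pixels"]); 
            if len(xs)==0: continue
            cnt=max(cv2.findContours(r["pixels"].astype(np.uint8),cv2.RETR_EXTERNAL,cv2.CHAIN_APPROX_NONE)[0],key=len)
            ap=cv2.approxPolyDP(cv2.convexHull(cnt),4,True)[:,0].tolist()
            print(c,n,round(r["confidence"],2),len(xs),(int(xs.mean()),int(ys.mean())),ap)
pickle.dump(M,open("m1.pkl","wb"))
d=out["wrist"]
for n,z in [("tool_block",.042),("key",.094)]:
    for m in M["wrist",n][:3]:
        g=d["frame"].astype(int).sum(2); mm=m&(g<200) if n=="key" else m
        ys,xs=np.nonzero(mm)
        if len(xs)<20: continue
        P=onplane(d,np.c_[xs,ys],z,True)[:,:2]; print(n,cv2.minAreaRect((P*1000).astype(np.float32)),P.mean(0))
E
```

```text
scene window_frame 0.69 1812 (235, 183) [[223, 156], [263, 178], [251, 213], [207, 187]]
scene pane 0.87 777 (236, 182) [[226, 166], [253, 179], [246, 200], [219, 185]]
scene tool_block 0.66 825 (331, 255) [[355, 256], [341, 272], [307, 250], [316, 238]]
scene tool_block 0.64 1286 (381, 283) [[362, 266], [407, 278], [402, 300], [357, 289]]
scene tool_block 0.59 1938 (235, 183) [[222, 156], [262, 176], [251, 213], [207, 189]]
scene tool_block 0.31 107 (241, 151) [[234, 149], [245, 148], [247, 158]]
scene key 0.82 320 (372, 233) [[359, 225], [382, 229], [386, 235], [368, 245]]
scene key 0.71 242 (323, 238) [[312, 228], [335, 242], [321, 248]]
side window_frame 0.65 1835 (279, 201) [[317, 184], [280, 222], [242, 215], [277, 180]]
side pane 0.64 648 (279, 199) [[303, 189], [281, 210], [257, 209], [281, 187]]
side tool_block 0.85 538 (224, 169) [[213, 152], [236, 165], [238, 181], [222, 183], [211, 161]]
side tool_block 0.76 511 (211, 135) [[195, 126], [203, 122], [220, 128], [230, 142], [216, 151]]
side key 0.63 135 (228, 164) [[225, 151], [233, 166], [228, 173]]
side key 0.51 139 (194, 
[... 485 characters left out ...]
, [263, 105], [255, 148], [247, 146], [238, 110], [240, 67]]
wrist key 0.64 542 (153, 142) [[177, 147], [156, 150], [127, 143], [164, 134]]
wrist key 0.64 1240 (128, 59) [[113, 25], [150, 61], [135, 91], [122, 76], [109, 32]]
wrist nut_a 0.52 333 (362, 355) [[371, 342], [366, 364], [355, 367], [356, 351]]
tool_block ((429.6272888183594, 432.29254150390625), (16.096389770507812, 42.7481689453125), 88.55077362060547) [0.42652989 0.43446908]
key ((442.23712158203125, 283.9683532714844), (14.982653617858887, 100.50096130371094), 4.499303340911865) [0.4421452  0.28388904]
key ((320.94189453125, 242.04049682617188), (12.02614974975586, 67.05449676513672), 84.53962707519531) [0.32149977 0.24175085]
```

Run:
```python
from h import *
out=pickle.load(open("cap1.pkl","rb"))
Q={("scene","f"):[[223,156],[263,178],[251,213],[207,187]],("side","f"):[[317,184],[280,222],[242,215],[277,180]],
("scene","p"):[[226,166],[253,179],[246,200],[219,185]],("side","p"):[[303,189],[281,210],[257,209],[281,187]]}
S={"f":np.array([[s*.09,t*.1,.009] for s,t in [(-1,-1),(-1,1),(1,1),(1,-1)]]),"p":np.array([[s*.06,t*.07,.009] for s,t in [(-1,-1),(-1,1),(1,1),(1,-1)]])}
def match(a,b): 
    from scipy.optimize import linear_sum_assignment as L
    D=np.linalg.norm(a[:,None]-b[None],axis=2); i,j=L(D); return (a[i]-b[j])
def res(p,ks):
    R=frameR(p[3]); return np.concatenate([match(proj(out[c],p[:3]+S[k]@R.T,False),np.array(Q[c,k],float)).ravel() for c,k in ks])
for psi in (-20,-35,-50):
    for ks in (list(Q),[("scene","f"),("side","f")]):
        r=least_squares(res,[.56,-.05,.175,np.radians(psi)],args=(ks,),loss="soft_l1"); print(psi,r.cost,r.x[:3],np.degrees(r.x[3]),np.round(r.fun,1).tolist())
p=r.x
# block: orange wood pixels in wrist
d=out["wrist"]; f=d["frame"]; hsv=cv2.cvtColor(f,cv2.COLOR_RGB2HSV)
m=((hsv[...,0]>8)&(hsv[...,0]<32)&(hsv[...,1]>60)&(hsv[...,2]>90)); m[:20]=0; m[150:]=0; m[:,:200]=0; m[:,300:]=0
ys,xs=np.nonzero(m); P=onplane(d,np.c_[xs,ys],.042,True)[:,:2]; print(len(xs),cv2.minAreaRect((P*1000).astype(np.float32)))
cv2.imwrite("pics/wm.png",m*255)
```

```text
-20 23.184509857397423 [ 0.55713164 -0.05052517  0.17863047] -52.192578885333184 [-0.9, 1.5, 0.7, -0.8, -0.1, -0.6, -1.6, -0.5, -0.5, 0.5, 1.7, 0.8, 0.8, -1.4, -0.1, -1.3, 0.9, 1.0, 0.1, 2.7, -2.3, 0.7, 0.4, -2.1, -3.7, 1.7, -1.5, -0.9, 2.5, -1.4, -2.0, 3.8]
-20 5.166291355276018 [ 0.55589251 -0.04997541  0.17646055] -52.64235596991295 [-0.4, 2.0, 0.8, -0.3, 0.1, -0.2, -1.0, -0.1, -0.9, 0.6, 1.6, 1.2, 0.4, -0.7, -0.9, -1.0]
-35 23.184509857401856 [ 0.55713164 -0.05052517  0.17863047] -52.19258003532738 [-0.9, 1.5, 0.7, -0.8, -0.1, -0.6, -1.6, -0.5, -0.5, 0.5, 1.7, 0.8, 0.8, -1.4, -0.1, -1.3, 0.9, 1.0, 0.1, 2.7, -2.3, 0.7, 0.4, -2.1, -3.7, 1.7, -1.5, -0.9, 2.5, -1.4, -2.0, 3.8]
-35 5.166291355276007 [ 0.55589251 -0.04997541  0.17646055] -52.64235597168286 [-0.4, 2.0, 0.8, -0.3, 0.1, -0.2, -1.0, -0.1, -0.9, 0.6, 1.6, 1.2, 0.4, -0.7, -0.9, -1.0]
-50 23.184509857396563 [ 0.55713164 -0.05052517  0.17863047] -52.1925759926415 [-0.9, 1.5, 0.7, -0.8, -0.1, -0.6, -1.6, -0.5, -0.5, 0.5, 1.7, 0.8, 0.8, -1.4, -0.1, -1.3, 0.9, 1.0, 0.1, 2.7, -2.3, 0.7, 0.4, -2.1, -3.7, 1.7, -1.5, -0.9, 2.5, -1.4, -2.0, 3.8]
-50 5.166291355276033 [ 0.55589251 -0.04997541  0.17646055] -52.642355851745926 [-0.4, 2.0, 0.8, -0.3, 0.1, -0.2, -1.0, -0.1, -0.9, 0.6, 1.6, 1.2, 0.4, -0.7, -0.9, -1.0]
3532 ((435.0281677246094, 320.7255859375), (77.00508117675781, 155.69932556152344), 8.939538955688477)[ WARN:0@0.710] global loadsave.cpp:1063 imwrite_ Unsupported depth image for selected encoder is fallbacked to CV_8U.
```

>>> play_rows([
  [[0.084,-0.008,0.16,0,0,-4.5],[0.084,-0.008,0.16,0,0,-4.5],[0.084,-0.008,0.16,0,0,-4.5],[0.084,-0.008,0.16,0,0,-4.5],[0.084,-0.008,0.16,0,0,-4.5],[0.084,-0.008,0.16,0,0,-4.5],[0.084,-0.008,0.16,0,0,-4.5]],
])

```text
time_s: 4.25
position: [0.4417, 0.2842, 0.139]
tcp_rot: [[-0.08, 0.997, -0.002], [0.997, 0.08, -0.001], [-0.001, -0.002, -1.0]]
force: [0.7, 0.3, 0.3]
opening: 1.0
grasp_force: 0.0
```

Run:
```python
from rig import bot, imaging, finder
from h import *
d=imaging.capture("wrist"); s=bot.read_state(); print(s["time_s"],s["position"],s["tcp_rot"],s["joint_positions"],s["force"])
pickle.dump(d,open("w2.pkl","wb"))
for r in finder.outline_of("wrist","key")[:3]:
    m=r["pixels"]&(d["frame"].astype(int).sum(2)<200); ys,xs=np.nonzero(m)
    if len(xs)<20: continue
    P=onplane(d,np.c_[xs,ys],.094,True)[:,:2]; print(len(xs),cv2.minAreaRect((P*1000).astype(np.float32)))
```

```text
4.3 [0.44264394 0.2840689  0.14010228] [[-7.87570523e-02  9.96893317e-01  1.02062739e-03]
 [ 9.96893837e-01  7.87569441e-02  1.45785676e-04]
 [ 6.49512713e-05  1.02893881e-03 -9.99999469e-01]] [ 2.05140483e+01  3.10437836e+01  1.01637107e+02 -1.72501640e-02
  4.72614143e+01  1.60086261e+01] [ 0.11764661 -0.32609825 -0.43746106]
143 ((344.140380859375, 268.24383544921875), (11.809958457946777, 11.00066089630127), 5.810696125030518)
2526 ((442.31207275390625, 284.8763122558594), (15.411137580871582, 101.71417999267578), 4.67828369140625)
```

>>> play_rows([
  [[0.001,0,0.035,0,0,0],[0.001,0,0.069,0,0,0],[0.001,0,0.069,0,0,0],[0.001,0,0.069,0,0,0]],
])

```text
time_s: 4.68
position: [0.4418, 0.2843, 0.0708]
tcp_rot: [[-0.077, 0.997, -0.002], [0.997, 0.077, -0.001], [-0.001, -0.002, -1.0]]
force: [1.0, -0.8, 0.0]
opening: 1.0
grasp_force: 0.0
```

>>> play_rows([
  [[0,0,0,0,0,0],[0,0,0,0,0,0],[0,0,0,0,0,0],[0,0,0,0,0,0],[0,0,0,0,0,0],[0,0,0,0,0,0]],
], fingers=0.0)

```text
time_s: 5.18
position: [0.4422, 0.2852, 0.0713]
tcp_rot: [[-0.079, 0.997, 0.001], [0.997, 0.079, 0.0], [0.0, 0.001, -1.0]]
force: [-0.4, -0.0, -0.8]
opening: 0.629
grasp_force: 0.0
```

>>> play_rows([
  [[0,0,0,0,0,0],[0,0,0,0,0,0],[0,0,0,0,0,0],[0,0,0,0,0,0],[0,0,0,0,0,0],[0,0,0,0,0,0],[0,0,0,0,0,0],[0,0,0,0,0,0]],
])

```text
time_s: 5.85
position: [0.4421, 0.2851, 0.0711]
tcp_rot: [[-0.078, 0.997, 0.001], [0.997, 0.078, 0.0], [0.0, 0.001, -1.0]]
force: [-0.1, 0.2, 5.1]
opening: 0.182
grasp_force: 50.3
```

```bash
cat >> h.py <<'E'
import json
FR=json.load(open("fr.json")) if __import__("os").path.exists("fr.json") else [.5559,-.05,.1765,np.radians(-52.64)]
def tgt(x,y,z,h):
    """TCP pose from frame coords (m) of tcp, h = angle of tool x from frame -x+y diagonal, clockwise from outside (deg)"""
    F=frameR(FR[3]); zt=-F[:,2]; d=(F[:,1]-F[:,0])/2**.5
    x_=Ro.from_rotvec(zt*np.radians(h)).apply(d); return F@[x,y,z]+FR[:3], np.c_[x_,np.cross(zt,x_),zt]
def getc(): c=json.load(open("cmd.json")); return np.array(c[0]),np.array(c[1])
def setc(p,R): json.dump([np.array(p).tolist(),np.array(R).tolist()],open("cmd.json","w"))
def did(*rows):
    for r in rows:
        p,R=getc(); setc(p+R@r[:3],R@Ro.from_rotvec(np.radians(r[3:])).as_matrix())
def row(p,R):
    p0,R0=getc(); return np.r_[np.round(R0.T@(p-p0),4),np.round(Ro.from_matrix(R0.T@R).as_rotvec(degrees=True),2)].tolist()
def fpose(p,R):
    F=frameR(FR[3]); q=F.T@(np.array(p)-FR[:3]); zt=-F[:,2]; d=(F[:,1]-F[:,0])/2**.5; Rn=np.array(R)
    return np.round(q*1000,2), round(np.degrees(np.arctan2(Rn[:,0]@np.cross(zt,d),Rn[:,0]@d)),2), round(np.degrees(np.arccos(min(1,Rn[:,2]@zt))),2)
E
python3 - <<'E'
from h import *
c=Ro.from_euler('z',-4.5,degrees=True).as_matrix()
setc([.4419,.285,.071],np.array([[0,1,0],[1,0,0],[0,0,-1.]])@c)
did([0,0,-.13,0,0,0])
for a in [(.08,-.09,.12,0),(.05,-.06,.12,0),(-.074,.084,.08,0)]:
    p,R=tgt(*a); print(a,p,np.hypot(*p[:2]),row(p,R))
E
```

```text
(0.08, -0.09, 0.12, 0) [ 0.48999707 -0.11199161  0.32042305] 0.502632322984974 [-0.3995, 0.0168, -0.1194, -18.89, -23.38, 11.86]
(0.05, -0.06, 0.12, 0) [ 0.49807655 -0.07313647  0.30542305] 0.5034175151916511 [-0.3614, 0.0279, -0.1044, -18.89, -23.38, 11.86]
(-0.074, 0.084, 0.08, 0) [0.55950492 0.08370443 0.20878203] 0.5657315541260267 [-0.2099, 0.1014, -0.0078, -18.89, -23.38, 11.86]
```

>>> play_rows([
  [[0,0,-0.04,0,0,0],[0,0,-0.08,0,0,0],[0,0,-0.12,0,0,0],[0,0,-0.13,0,0,0]],
])

```text
time_s: 6.18
position: [0.4447, 0.2863, 0.2054]
tcp_rot: [[-0.079, 0.997, 0.009], [0.997, 0.079, 0.003], [0.003, 0.009, -1.0]]
force: [1.9, 0.2, -1.8]
opening: 0.182
grasp_force: 47.8
```

>>> play_rows([
  [[-0.3995,0.0168,-0.1194,-18.89,-23.38,11.86],[-0.3995,0.0168,-0.1194,-18.89,-23.38,11.86],[-0.3995,0.0168,-0.1194,-18.89,-23.38,11.86],[-0.3995,0.0168,-0.1194,-18.89,-23.38,11.86],[-0.3995,0.0168,-0.1194,-18.89,-23.38,11.86],[-0.3995,0.0168,-0.1194,-18.89,-23.38,11.86],[-0.3995,0.0168,-0.1194,-18.89,-23.38,11.86],[-0.3995,0.0168,-0.1194,-18.89,-23.38,11.86]],
])

```text
time_s: 6.85
position: [0.479, -0.033, 0.2949]
tcp_rot: [[0.188, 0.935, 0.301], [0.916, -0.056, -0.396], [-0.353, 0.351, -0.867]]
force: [0.7, 0.2, -2.4]
opening: 0.176
grasp_force: 47.8
```

Run:
```python
from h import *
from rig import bot
s=bot.read_state(); print(s["time_s"],s["position"],s["tcp_rot"],s["joint_positions"],fpose(s["position"],s["tcp_rot"]))
```

```text
6.85 [ 0.47898004 -0.03297142  0.29487109] [[ 0.18787602  0.93484001  0.30129183]
 [ 0.91639648 -0.05645439 -0.39627062]
 [-0.35344038  0.35055251 -0.86729051]] [ -4.37363744  11.25040765 111.07065696 -33.7884216   42.0024969
  25.51304545] (array([  7.04, -50.81, 132.62]), np.float64(-0.14), np.float64(0.16))
```

Run:
```python
from h import *
p0,R0=getc(); p,R=tgt(.08,-.09,.12,0)
f=8*41.7e-3/np.linalg.norm(p-p0); setc(p0+f*(p-p0),R); print(f,getc()[0],row(p,R))
```

```text
0.7993371040465712 [ 0.48034577 -0.03233013  0.29645927] [-0.0796, 0.0221, 0.0138, 0.0, 0.0, 0.0]
```

>>> play_rows([
  [[-0.0796,0.0221,0.0138,0,0,0],[-0.0796,0.0221,0.0138,0,0,0],[-0.0796,0.0221,0.0138,0,0,0],[-0.0796,0.0221,0.0138,0,0,0],[-0.0796,0.0221,0.0138,0,0,0]],
])

```text
time_s: 7.27
position: [0.4885, -0.1116, 0.3184]
tcp_rot: [[0.191, 0.935, 0.3], [0.916, -0.06, -0.397], [-0.353, 0.35, -0.868]]
force: [-0.6, -0.1, -2.8]
opening: 0.185
grasp_force: 47.8
```

Run:
```python
from h import *
from rig import bot,imaging
did([-0.0796, 0.0221, 0.0138, 0, 0, 0])
d=imaging.capture("wrist"); s=bot.read_state(); print(s["time_s"],s["position"],getc()[0],fpose(s["position"],s["tcp_rot"]))
pickle.dump(d,open("w3.pkl","wb"))
N=np.array([[-74,84,21],[74,84,21],[74,-84,21],[-74,-84,21]])/1000
print(proj(d,np.array(FR[:3])+N@frameR(FR[3]).T,True)*1.5625)
cv2.imwrite("pics/wrist3.png",cv2.resize(d["frame"],(800,600),interpolation=cv2.INTER_CUBIC)[:,:,::-1])
```

```text
7.3167 [ 0.48860582 -0.11068802  0.31824389] [ 0.49000756 -0.1119882   0.3204645 ] (array([ 77.28, -90.31, 119.05]), np.float64(-0.06), np.float64(0.22))
[[429.60507552 -87.00190212]
 [617.8831068   91.87386333]
 [405.1867021  298.53678359]
 [213.4994422  113.12090025]]
```

View pics/wrist3.png

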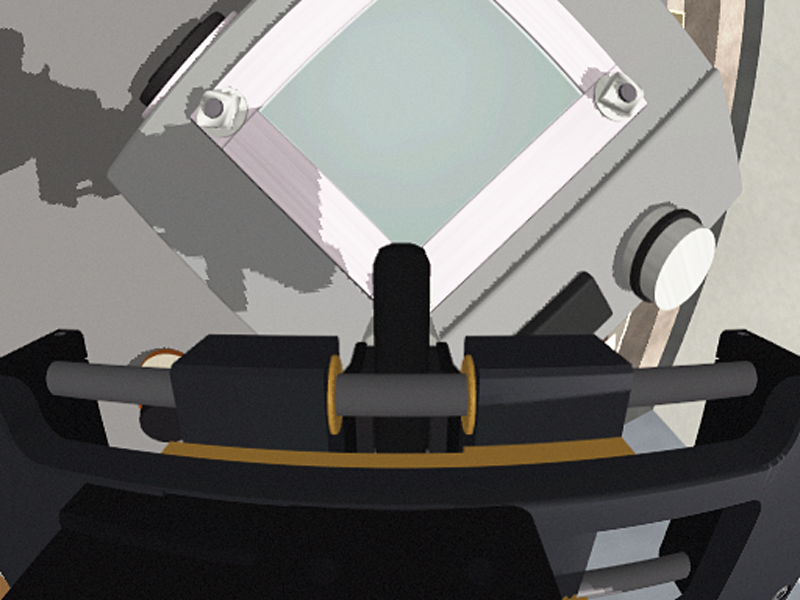

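Run:
```python
from h import *
print(row(*tgt(.067,-.161,.095,0))); did(row(*tgt(.067,-.161,.095,0))); print(row(*tgt(.03,-.02,.09,0)))
```

```text
[-0.041, -0.0594, 0.025, 0.0, 0.0, 0.0]
[0.1259, 0.0735, 0.005, 0.0, 0.0, 0.0]
```

>>> play_rows([
  [[-0.041,-0.0594,0.025,0,0,0],[-0.041,-0.0594,0.025,0,0,0],[-0.041,-0.0594,0.025,0,0,0],[-0.041,-0.0594,0.025,0,0,0]],
])

```text
time_s: 7.65
position: [0.4317, -0.1541, 0.2895]
tcp_rot: [[0.188, 0.935, 0.299], [0.917, -0.058, -0.395], [-0.352, 0.349, -0.869]]
force: [1.1, -0.7, -1.8]
opening: 0.183
grasp_force: 47.8
```

Run:
```python
from h import *
from rig import bot,imaging
d=imaging.capture("wrist"); s=bot.read_state(); print(s["time_s"],fpose(s["position"],s["tcp_rot"]))
pickle.dump(d,open("w4.pkl","wb"))
```

```text
7.7 (array([  64.82, -160.42,   94.6 ]), np.float64(-0.1), np.float64(0.11))
```

>>> play_rows([
  [[0.1259,0.0735,0.005,0,0,0],[0.1259,0.0735,0.005,0,0,0],[0.1259,0.0735,0.005,0,0,0],[0.1259,0.0735,0.005,0,0,0],[0.1259,0.0735,0.005,0,0,0],[0.1259,0.0735,0.005,0,0,0]],
])

```text
time_s: 8.2
position: [0.53, -0.0438, 0.2686]
tcp_rot: [[0.185, 0.934, 0.306], [0.917, -0.052, -0.396], [-0.353, 0.354, -0.866]]
force: [-0.5, -1.4, -1.5]
opening: 0.177
grasp_force: 47.8
```

Run:
```python
from h import *
from rig import bot,imaging
did([0.1259, 0.0735, 0.005, 0, 0, 0])
d=imaging.capture("wrist"); s=bot.read_state(); print(s["time_s"],fpose(s["position"],s["tcp_rot"]),fpose(*getc()))
pickle.dump(d,open("w5.pkl","wb"))
N=np.array([[-74,84,21],[74,84,21],[74,-84,21],[-74,-84,21]])/1000
F=frameR(FR[3]); T=[]
def patch(d,c,half=.02,n=200):   # rectified patch at nut-top plane; image x = frame -y (right), up = frame +x
    g=np.linspace(-half,half,n); X,Y=np.meshgrid(g,g); pts=np.c_[(c[0]-Y.ravel()),(c[1]-X.ravel()),np.full(n*n,c[2])]
    px=proj(d,np.array(FR[:3])+pts@F.T,True).astype(np.float32).reshape(n,n,2)
    return cv2.remap(d["frame"],px[...,0],px[...,1],cv2.INTER_CUBIC), px[n//2,n//2]
rows=[]
for f,ids in (("w4.pkl",[1,2,3]),("w5.pkl",[0,1,3]),("w3.pkl",[1,3])):
    d=pickle.load(open(f,"rb")); r=[]
    for i in ids:
        im,px=patch(d,N[i]); print(f,"abcd"[i],px); cv2.putText(im,"abcd"[i]+f[1],(3,20),0,.6,(255,0,0),2); cv2.drawMarker(im,(100,100),(255,0,0),0,10); r.append(im)
    while len(r)<3: r.append(np.zeros_like(r[0]))
    rows.append(np.hstack(r))
cv2.imwrite("pics/nuts.png",np.vstack(rows)[:,:,::-1])
```

```text
8.25 (array([ 28.27, -18.39,  90.06]), np.float64(-0.2), np.float64(0.08)) (array([ 29.96, -19.99,  90.03]), np.float64(-0.0), np.float64(0.0))
w4.pkl b [462.77975   24.381914]
w4.pkl c [339.95953 148.13089]
w4.pkl d [201.20117   12.356515]
w5.pkl a [255.46626   18.457502]
w5.pkl b [389.09003 161.56123]
w5.pkl d [107.063225 178.5902  ]
w3.pkl b [395.30347  58.77833]
w3.pkl d [136.49048  72.41488]
```

View pics/nuts.png

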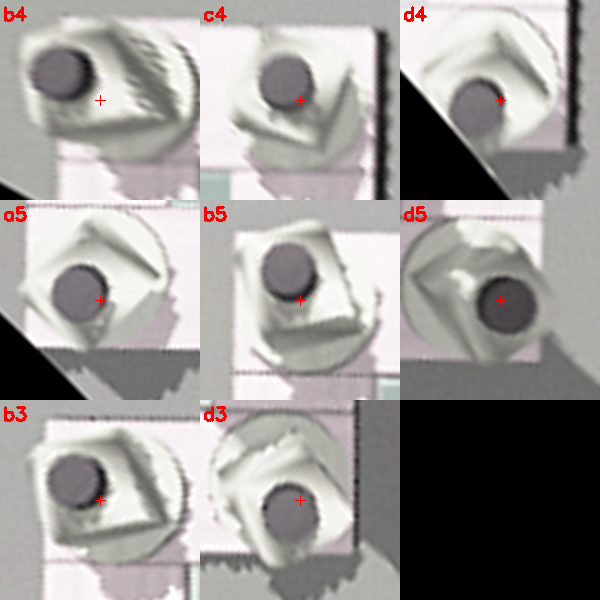

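```bash
cat > fit.py <<'E'
from h import *
N=np.array([[-74,84,21],[74,84,21],[74,-84,21],[-74,-84,21]])/1000
FR0=[.5559,-.05,.1765,np.radians(-52.64)]
obs=[("w4",1,62,73),("w4",2,86,82),("w4",3,77,108),("w5",0,80,95),("w5",1,89,71),("w5",3,107,105),("w3",1,76,81),("w3",3,90,113)]
D={k:pickle.load(open(k+".pkl","rb")) for k in ("w3","w4","w5")}
F0=frameR(FR0[3]); M=[]
for k,i,u,v in obs:
    X=N[i]+[-(v-100)/5000,-(u-100)/5000,0]; M.append(proj(D[k],np.array(FR0[:3])+F0@X,True)[0])
M=np.array(M)
def pred(p):
    F=frameR(p[3]); return np.array([proj(D[k],p[:3]+F@np.r_[N[i,:2],p[4]],True)[0] for k,i,_,_ in obs])
E
python3 - <<'E'
from fit import *
r=least_squares(lambda p:np.r_[(pred(p)-M).ravel()],FR0+[.028]); 
J=np.linalg.inv(r.jac.T@r.jac); print(r.x[:3],np.degrees(r.x[3]),r.x[4],np.round(r.fun.reshape(-1,2),1).tolist(),np.sqrt(np.diag(J))*.7)
for hs in (.024,.026,.028,.03):
    r=least_squares(lambda p:np.r_[(pred(np.r_[p,hs])-M).ravel()],FR0); print(hs,r.cost,r.x[:3],np.degrees(r.x[3]), (r.x[:3]+frameR(r.x[3])[:,2]*hs))
E
```

```text
[ 1.15282835 -0.84900423 -1.54688924] -53.3440611080875 2.0192829633714506 [[-0.5, -0.4], [-0.7, 0.0], [-1.0, 0.2], [0.9, -0.2], [0.8, -0.5], [0.3, 0.0], [0.3, 0.4], [-0.0, 0.6]] [5.59052834e+03 7.51231804e+03 1.62193347e+04 2.07809336e-03
 1.87284720e+04]
0.024 2.1044324080123835 [ 0.55722801 -0.04866133  0.18107649] -53.34406110284662 [ 0.55006391 -0.03903451  0.2018611 ]
0.026 2.1044324080126566 [ 0.55782502 -0.04946356  0.17934444] -53.344061130557805 [ 0.55006391 -0.03903451  0.2018611 ]
0.028 2.1044324080126593 [ 0.55842203 -0.0502658   0.17761239] -53.344061061630704 [ 0.55006391 -0.03903451  0.2018611 ]
0.03 2.1044324080124976 [ 0.55901903 -0.05106803  0.17588034] -53.34406109778745 [ 0.55006391 -0.03903451  0.2018611 ]
```

```bash
cat > nutfit.py <<'E'
from h import *
N=np.array([[-74,84],[74,84],[74,-84],[-74,-84]])/1000
def nutfit(d,i,FR,ztop=.0225,half=.019,n=300,search=np.arange(-45,45,1.)):
    F=frameR(FR[3]); o=np.array(FR[:3]); W=lambda X:proj(d,o+np.atleast_2d(X)@F.T,True)
    g=cv2.cvtColor(d["frame"],cv2.COLOR_RGB2GRAY).astype(np.float32); S=4
    gb=cv2.GaussianBlur(cv2.resize(g,None,fx=S,fy=S,interpolation=cv2.INTER_CUBIC),(0,0),2.5)
    gx,gy=cv2.Sobel(gb,cv2.CV_32F,1,0),cv2.Sobel(gb,cv2.CV_32F,0,1)
    cam=F.T@(-np.array(d["R"]).T@d["t"]-o); zb=ztop-.012
    def edges(phi,dx,dy):  # phi clockwise from outside (right=-y, up=+x)
        a=np.radians(-phi); c=np.r_[N[i]+[dx,dy],0]
        k=[np.array([np.cos(a+t),np.sin(a+t),0]) for t in np.radians([45,135,225,315])]
        base=[c+.0095*2**.5*v+[0,0,zb] for v in k]; top=[b+[0,0,.0095] for b in base]; E=[]
        vis=[]
        for j in range(4):
            m=(base[j]+base[(j+1)%4])/2; vis.append((cam-m)@(m-c-[0,0,zb])>0)
        for j in range(4):
            E.append((base[j],base[(j+1)%4],1.) if vis[j] else (top[j],top[(j+1)%4],.5))
            if vis[j] or vis[j-1]: E.append((base[j],top[j],.7))
        return E
    def score(phi,dx,dy):
        s=0
        for A,B,w in edges(phi,dx,dy):
            t=np.linspace(.1,.9,25)[:,None]; P=W(A+(B-A)*t)*S+(S-1)/2; q=(W(B)-W(A))[0]; q/=np.linalg.norm(q)+1e-9
            f=lambda G:cv2.remap(G,P[:,0].astype(np.float32),P[:,1].astype(np.float32),cv2.INTER_LINEAR)[:,0]
            s+=w*np.abs(-f(gx)*q[1]+f(gy)*q[0]).mean()
        return s
    best=[]
    for phi in search:
        best.append(max((score(phi,dx,dy),phi,dx,dy) for dx in np.arange(-.0016,.0017,.0008) for dy in np.arange(-.0016,.0017,.0008)))
    best.sort(reverse=True); top=[best[0]]
    for b in best:
        if abs((b[1]-top[0][1]+45)%90-45)>8: top.append(b); break
    gr=np.linspace(-half,half,n); X,Y=np.meshgrid(gr,gr); pts=np.c_[(N[i,0]-Y.ravel()),(N[i,1]-X.ravel()),np.full(n*n,zb)]
    px=W(pts).astype(np.float32).reshape(n,n,2); im=cv2.remap(d["frame"],px[...,0],px[...,1],cv2.INTER_CUBIC)
    def topatch(P):  # 3D pt -> patch px via ray onto plane zb
        r=cam+(P-cam)*((zb-cam[2])/(P[2]-cam[2])); return (int(((N[i,1]-r[1])/half+1)*n/2),int(((N[i,0]-r[0])/half+1)*n/2))
    for A,B,w in edges(*top[0][1:]): cv2.line(im,topatch(A),topatch(B),(255,0,0),1)
    return top,im
E
cat > run.py <<'E'
from nutfit import *
h=.028; FRn=[.558422,-.0502658,.17761,np.radians(-53.344)]
json.dump(FRn,open("fr.json","w")); ims=[]
for k,i in (("w4",2),("w5",0),("w5",1),("w5",3),("w3",1),("w3",3)):
    t,im=nutfit(pickle.load(open(k+".pkl","rb")),i,FRn); print(k,"abcd"[i],[np.round(x,4).tolist() for x in t])
    im=np.ascontiguousarray(im); cv2.putText(im,"abcd"[i]+k,(3,20),0,.6,(0,0,255),2); ims.append(cv2.resize(im,(266,266)))
cv2.imwrite("pics/nutfit.png",np.vstack([np.hstack(ims[:3]),np.hstack(ims[3:])])[:,:,::-1])
E
python3 run.py
```

```text
w4 c [[193.8644, 19.0, 0.0008, 0.0008], [168.857, 28.0, 0.0, 0.0016]]
w5 a [[239.9844, 37.0, -0.0016, 0.0], [169.1487, -44.0, -0.0008, 0.0008]]
w5 b [[281.9967, -19.0, 0.0016, 0.0], [213.9317, -10.0, 0.0016, -0.0008]]
w5 d [[148.0902, 41.0, 0.0008, -0.0016], [145.0402, -40.0, 0.0, -0.0016]]
w3 b [[322.2342, -15.0, 0.0, 0.0016], [272.6215, -24.0, 0.0008, 0.0016]]
w3 d [[193.5329, -33.0, -0.0016, 0.0], [175.7876, 44.0, 0.0008, -0.0008]]
```

View pics/nutfit.png

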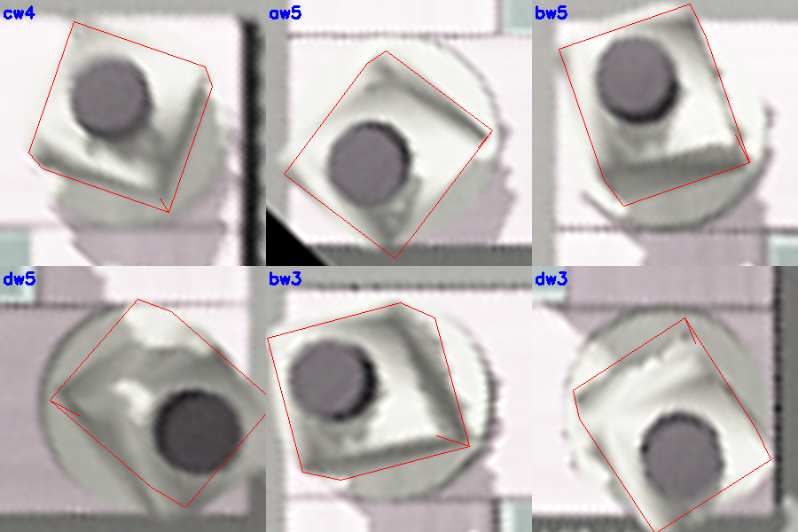

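Run:
```python
from h import *
print(fpose(*getc())); print(row(*tgt(-.074,.084,.088,-8)))
```

```text
(array([ 28.13, -22.08,  89.81]), np.float64(-0.61), np.float64(0.35))
[0.1472, 0.0044, 0.0025, 0.27, -0.23, -7.39]
```

>>> play_rows([
  [[0.1472,0.0044,0.0025,0.27,-0.23,-7.39],[0.1472,0.0044,0.0025,0.27,-0.23,-7.39],[0.1472,0.0044,0.0025,0.27,-0.23,-7.39],[0.1472,0.0044,0.0025,0.27,-0.23,-7.39],[0.1472,0.0044,0.0025,0.27,-0.23,-7.39],[0.1472,0.0044,0.0025,0.27,-0.23,-7.39],[0.1472,0.0044,0.0025,0.27,-0.23,-7.39]],
])

```text
time_s: 8.83
position: [0.5608, 0.0861, 0.2166]
tcp_rot: [[0.07, 0.952, 0.298], [0.914, 0.058, -0.402], [-0.4, 0.301, -0.866]]
force: [0.1, 0.0, -1.9]
opening: 0.181
grasp_force: 47.8
```

```bash
cat >> h.py <<'E'
def st():
    from rig import bot
    s=bot.read_state(); F=frameR(FR[3]); print("t %.2f"%s["time_s"],"meas",*fpose(s["position"],s["tcp_rot"]),"cmd",*fpose(*getc()),"F_fr",np.round(F.T@s["force"],1),"M_fr",np.round(F.T@s["moment"],3),"j",np.round(s["joint_positions"]).astype(int).tolist(),"grip",round(float(s["grasp_force"])))
E
python3 - <<'E'
from h import *
from rig import imaging
did([0.1472, 0.0044, 0.0025, 0.27, -0.23, -7.39]); st()
d=imaging.capture("wrist"); pickle.dump(d,open("w6.pkl","wb")); st()
e=[imaging.capture(c) for c in("side","scene")]; pickle.dump(e,open("s6.pkl","wb"))
E
```

```text
t 8.83 meas [-74.04  83.32  87.79] -7.99 0.04 cmd [-73.98  84.05  87.96] -8.0 0.0 F_fr [-0.9  0.1 -1.7] M_fr [-0.026  0.522 -0.051] j [11, 27, 101, -40, 45, 38] grip 48
t 8.88 meas [-73.6   83.15  87.83] -7.94 0.04 cmd [-73.98  84.05  87.96] -8.0 0.0 F_fr [-1.1 -0.6 -1.3] M_fr [0.002 0.535 0.061] j [11, 27, 101, -40, 45, 38] grip 48
```

>>> play_rows([
  [[0,0.0,0.01,0,0,0],[0,0,0.015,0,0,0],[0,0,0.015,0,0,0]],
])

```text
time_s: 9.23
position: [0.5661, 0.0803, 0.2041]
tcp_rot: [[0.071, 0.951, 0.3], [0.914, 0.058, -0.401], [-0.399, 0.303, -0.866]]
force: [-3.1, 3.6, 6.0]
opening: 0.182
grasp_force: 48.1
```

>>> play_rows([
  [[0,0.0,0.003,0,0,0],[0,0,0.004,0,0,0],[0,0,0.004,0,0,0]],
])

```text
time_s: 9.48
position: [0.567, 0.0795, 0.199]
tcp_rot: [[0.07, 0.952, 0.299], [0.915, 0.058, -0.399], [-0.397, 0.301, -0.867]]
force: [0.8, 3.5, -4.8]
opening: 0.185
grasp_force: 45.8
```

Run:
```python
from h import *
did([0,0,.015,0,0,0],[0,0,.004,0,0,0]); st()
```

```text
t 9.48 meas [-75.01  84.3   68.05] -7.93 0.12 cmd [-73.98  84.05  68.96] -8.0 0.0 F_fr [-4.4  2.7 -3. ] M_fr [ 0.497  1.18  -0.036] j [10, 29, 102, -41, 43, 39] grip 46
```

Run:
```python
from h import *
print(row(*tgt(-.0752,.0845,.063,-8)))
```

```text
[0.0012, -0.0004, 0.006, -0.0, -0.0, -0.0]
```

>>> play_rows([
  [[0.0012,-0.0004,0.003,0,0,0],[0.0012,-0.0004,0.006,0,0,0],[0.0012,-0.0004,0.006,0,0,0]],
])

```text
time_s: 9.73
position: [0.5687, 0.0777, 0.194]
tcp_rot: [[0.07, 0.952, 0.299], [0.914, 0.059, -0.401], [-0.4, 0.301, -0.866]]
force: [-0.8, 3.3, 0.7]
opening: 0.179
grasp_force: 46.1
```

Run:
```python
from h import *
did([0.0012, -0.0004, 0.006, 0, 0, 0]); st()
```

```text
t 9.73 meas [-75.42  84.69  62.41] -8.0 0.02 cmd [-75.18  84.45  62.96] -8.0 0.0 F_fr [-2.4  1.3  2.2] M_fr [ 0.201  0.743 -0.043] j [10, 29, 102, -42, 42, 40] grip 46
```

>>> play_rows([
  [[0,0,0,0,0,7],[0,0,0,0,0,14],[0,0,0,0,0,20],[0,0,0,0,0,20]],
])

```text
time_s: 10.07
position: [0.5693, 0.0778, 0.1941]
tcp_rot: [[0.393, 0.87, 0.3], [0.879, -0.258, -0.401], [-0.271, 0.421, -0.866]]
force: [0.7, 2.2, 0.3]
opening: 0.18
grasp_force: 46.0
```

Run:
```python
from h import *
did([0,0,0,0,0,20]); st()
```

```text
t 10.07 meas [-75.14  85.18  62.44] 12.1 0.08 cmd [-75.18  84.45  62.96] 12.0 0.0 F_fr [-1.1  1.8  0.9] M_fr [ 0.342  0.62  -0.04 ] j [10, 29, 102, -42, 42, 60] grip 46
```

>>> play_rows([
  [[0,0,0,0,0,7],[0,0,0,0,0,14],[0,0,0,0,0,16],[0,0,0,0,0,16]],
])

```text
time_s: 10.4
position: [0.5695, 0.0777, 0.1943]
tcp_rot: [[0.614, 0.73, 0.3], [0.776, -0.487, -0.401], [-0.146, 0.479, -0.865]]
force: [1.8, 1.5, -0.8]
opening: 0.181
grasp_force: 46.0
```

Run:
```python
from h import *
did([0,0,0,0,0,16]); st()
```

```text
t 10.40 meas [-74.85  85.35  62.46] 27.86 0.11 cmd [-75.18  84.45  62.96] 28.0 0.0 F_fr [-0.5  2.3 -0.6] M_fr [0.431 0.413 0.085] j [10, 29, 102, -42, 42, 76] grip 46
```

>>> play_rows([
  [[0,0,0,0,0,1.5]],
])

```text
time_s: 10.48
position: [0.5695, 0.0777, 0.1943]
tcp_rot: [[0.632, 0.714, 0.3], [0.763, -0.507, -0.401], [-0.135, 0.483, -0.865]]
force: [2.2, 1.3, -1.5]
opening: 0.179
grasp_force: 46.0
```

Run:
```python
from h import *
did([0,0,0,0,0,1.5]); st()
```

```text
t 10.48 meas [-74.84  85.33  62.45] 29.29 0.11 cmd [-75.18  84.45  62.96] 29.5 0.0 F_fr [-0.5  2.6 -1.4] M_fr [0.402 0.349 0.216] j [10, 29, 102, -42, 42, 77] grip 46
```

>>> play_rows([
  [[0,0,0,0,0,0.5]],
])

```text
time_s: 10.57
position: [0.5695, 0.0777, 0.1943]
tcp_rot: [[0.639, 0.708, 0.3], [0.758, -0.514, -0.401], [-0.13, 0.484, -0.865]]
force: [3.6, 0.6, -1.6]
opening: 0.183
grasp_force: 46.0
```

Run:
```python
from h import *
did([0,0,0,0,0,.5]); st()
```

```text
t 10.57 meas [-74.86  85.33  62.47] 29.85 0.11 cmd [-75.18  84.45  62.96] 30.0 0.0 F_fr [ 0.6  3.2 -2.2] M_fr [0.474 0.239 0.153] j [10, 29, 102, -42, 42, 77] grip 46
```

Run:
```python
from h import *
did([0,0,-.028,0,0,-5]); print(row(*tgt(.015,-.01,.09,0)))
```

```text
[-0.1196, 0.0524, 0.001, -0.0, 0.0, -25.0]
```

>>> play_rows([
  [[0,0,0,0,0,-5],[0,0,-0.014,0,0,-5],[0,0,-0.028,0,0,-5],[0,0,-0.028,0,0,-5]],
])

```text
time_s: 10.9
position: [0.5599, 0.0893, 0.2195]
tcp_rot: [[0.576, 0.761, 0.299], [0.799, -0.447, -0.401], [-0.172, 0.47, -0.866]]
force: [0.4, 0.1, -1.3]
opening: 0.179
grasp_force: 44.8
```

>>> play_rows([
  [[-0.1196,0.0524,0.001,0,0,-25],[-0.1196,0.0524,0.001,0,0,-25],[-0.1196,0.0524,0.001,0,0,-25],[-0.1196,0.0524,0.001,0,0,-25],[-0.1196,0.0524,0.001,0,0,-25],[-0.1196,0.0524,0.001,0,0,-25]],
])

```text
time_s: 11.4
position: [0.5303, -0.0317, 0.262]
tcp_rot: [[0.205, 0.933, 0.296], [0.913, -0.073, -0.402], [-0.353, 0.353, -0.866]]
force: [0.1, -0.2, -3.4]
opening: 0.179
grasp_force: 44.8
```

Run:
```python
from nutfit import *
from rig import imaging
did([-0.1196, 0.0524, 0.001, -0.0, 0.0, -25.0]); d=imaging.capture("wrist"); pickle.dump(d,open("w7.pkl","wb")); st()
FR=json.load(open("fr.json")); ims=[]
for k,i in (("w7",0),("w7",1),("w7",3),("w4",3),("w5",3),("w5",0)):
    dd=pickle.load(open(k+".pkl","rb"))
    t,im=nutfit(dd,i,FR,ztop=.025)
    im=np.ascontiguousarray(im); cv2.putText(im,"abcd"[i]+k,(3,20),0,.6,(0,0,255),2); ims.append(cv2.resize(im,(266,266)))
    print(k,"abcd"[i],[np.round(x,4).tolist() for x in t])
cv2.imwrite("pics/nutfit2.png",np.vstack([np.hstack(ims[:3]),np.hstack(ims[3:])])[:,:,::-1])
print(row(*tgt(.074,-.084,.088,19)))
```

```text
t 11.45 meas [ 14.12 -10.7   88.98] 0.1 0.12 cmd [ 14.97 -10.02  89.96] 0.0 0.0 F_fr [-1.5  0.6 -2.7] M_fr [0.041 0.53  0.061] j [-3, 18, 107, -36, 40, 30] grip 45
w7 a [[243.8274, -29.0, -0.0016, 0.0008], [187.569, -20.0, -0.0008, 0.0016]]
w7 b [[283.2942, -19.0, 0.0, 0.0], [228.364, -30.0, -0.0016, 0.0008]]
w7 d [[164.1185, -16.0, -0.0016, 0.0008], [152.6802, -27.0, 0.0008, 0.0008]]
w4 d [[161.4412, -39.0, -0.0016, 0.0], [144.3561, -25.0, -0.0008, 0.0008]]
w5 d [[151.922, -42.0, 0.0008, -0.0008], [146.7174, 39.0, 0.0016, -0.0008]]
w5 a [[228.1006, 40.0, -0.0008, 0.0], [188.5991, 31.0, -0.0016, -0.0008]]
[-0.0941, -0.0106, 0.002, -0.0, -0.0, 19.0]
```

View pics/nutfit2.png

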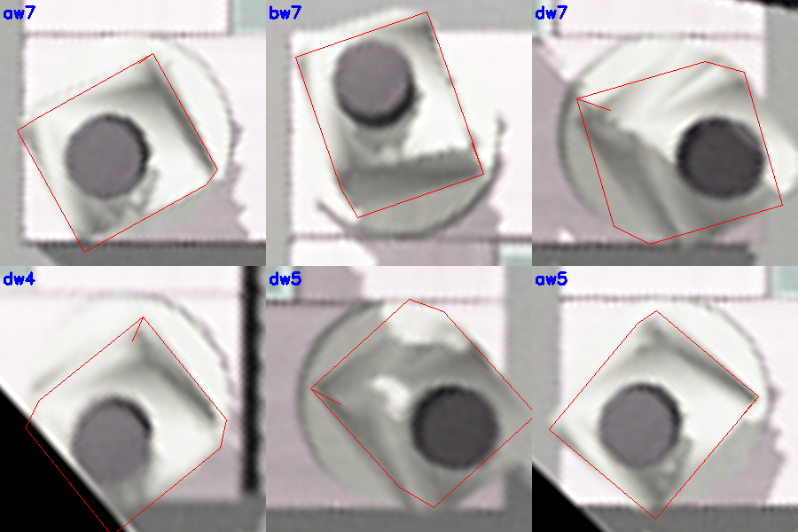

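Run:
```python
from h import *
for k in ("w3","w5","w6","w7"):
    d=pickle.load(open(k+".pkl","rb")); g=d["frame"].astype(int).sum(2); o=[]
    for v in range(150,212,6):
        r=np.nonzero(g[v,225:290]<130)[0]; o.append((v,225+r.min(),225+r.max()) if len(r)>8 else (v,0,0))
    print(k,o)
```

```text
w3 [(150, 0, 0), (156, np.int64(250), np.int64(263)), (162, np.int64(242), np.int64(271)), (168, np.int64(240), np.int64(274)), (174, np.int64(239), np.int64(274)), (180, np.int64(239), np.int64(274)), (186, np.int64(239), np.int64(274)), (192, np.int64(239), np.int64(274)), (198, np.int64(240), np.int64(274)), (204, np.int64(239), np.int64(274)), (210, np.int64(239), np.int64(274))]
w5 [(150, 0, 0), (156, np.int64(250), np.int64(263)), (162, np.int64(242), np.int64(271)), (168, np.int64(240), np.int64(274)), (174, np.int64(239), np.int64(274)), (180, np.int64(239), np.int64(274)), (186, np.int64(239), np.int64(274)), (192, np.int64(239), np.int64(274)), (198, np.int64(239), np.int64(274)), (204, np.int64(239), np.int64(274)), (210, np.int64(239), np.int64(274))]
w6 [(150, 0, 0), (156, np.int64(250), np.int64(262)), (162, np.int64(242), np.int64(271)), (168, np.int64(240), np.int64(274)), (174, np.int64(239), np.int64(274)), (180, np.int64(239), np.int64(274)), (186, np.int64(239), np.int64(274)), (192, np.int64(237), np.int64(274)), (198, np.int64(229), np.int64(274)), (204, np.int64(240), np.int64(274)), (210, np.int64(240), np.int64(273))]
w7 [(150, 0, 0), (156, np.int64(250), np.int64(263)), (162, np.int64(242), np.int64(271)), (168, np.int64(240), np.int64(274)), (174, np.int64(239), np.int64(274)), (180, np.int64(239), np.int64(274)), (186, np.int64(239), np.int64(274)), (192, np.int64(239), np.int64(274)), (198, np.int64(239), np.int64(274)), (204, np.int64(239), np.int64(274)), (210, np.int64(239), np.int64(274))]
```

```bash
cat > look.py <<'E'
import sys
from nutfit import *
from rig import imaging
def look(i,k,cap=True,ztop=.025):
    if cap: d=imaging.capture("wrist"); pickle.dump(d,open(k+".pkl","wb")); st()
    else: d=pickle.load(open(k+".pkl","rb"))
    FR=json.load(open("fr.json")); t,im=nutfit(d,i,FR,ztop=ztop); print(k,"abcd"[i],[np.round(x,4).tolist() for x in t])
    # stud centre: dark disc near predicted place, on stud-top plane z=.028
    F=frameR(FR[3]); o=np.array(FR[:3]); n=240; g=np.linspace(-.012,.012,n); X,Y=np.meshgrid(g,g)
    pts=np.c_[N[i,0]-Y.ravel(),N[i,1]-X.ravel(),np.full(n*n,.028)]; px=proj(d,o+pts@F.T,True).astype(np.float32).reshape(n,n,2)
    p=cv2.remap(d["frame"],px[...,0],px[...,1],cv2.INTER_CUBIC).astype(int).sum(2); m=(p<420).astype(np.uint8)
    nn,l,s,c=cv2.connectedComponentsWithStats(m); j=1+np.argmax(s[1:,4]); print("stud d mm (frame x,y):",np.round([-(c[j,1]-120)/10,-(c[j,0]-120)/10],2),"size",s[j,2:5]/np.array([10,10,100]))
    return im
E
python3 -c "
from h import *
print(row(*tgt(-.0266,.0366,.088,0)))"
```

```text
[0.0624, 0.0036, 0.002, -0.0, -0.0, -0.0]
```

>>> play_rows([
  [[0.0624,0.0036,0.002,0,0,0],[0.0624,0.0036,0.002,0,0,0],[0.0624,0.0036,0.002,0,0,0],[0.0624,0.0036,0.002,0,0,0]],
])

```text
time_s: 11.78
position: [0.5475, 0.0275, 0.2383]
tcp_rot: [[0.198, 0.934, 0.297], [0.914, -0.066, -0.4], [-0.354, 0.351, -0.867]]
force: [-0.7, -0.5, -1.5]
opening: 0.182
grasp_force: 44.8
```

Run:
```python
from look import *
did([0.0624, 0.0036, 0.002, 0, 0, 0])
a=look(0,"w8"); b=look(2,"w4",False); c=look(0,"w5",False)
cv2.imwrite("pics/look8.png",np.hstack([cv2.resize(np.ascontiguousarray(x),(266,266)) for x in (a,b,c)])[:,:,::-1])
print(row(*tgt(-.0745,.0845,.088,19)))
```

```text
t 11.83 meas [-28.6   37.1   87.19] -0.16 0.09 cmd [-26.61  36.65  87.96] 0.0 0.0 F_fr [-1.7 -0.4 -2.1] M_fr [-0.017  0.483  0.026] j [4, 23, 104, -39, 42, 39] grip 45
w8 a [[49.5675, -26.0, 0.0, 0.0], [43.0102, -15.0, -0.0008, 0.0008]]
stud d mm (frame x,y): [-1.12 -1.46] size [10.2  10.5  30.47]
w4 c [[182.26, 19.0, 0.0008, 0.0008], [172.7352, 8.0, 0.0016, 0.0008]]
stud d mm (frame x,y): [-2.15 -1.92] size [ 17.3   17.1  133.38]
w5 a [[228.1006, 40.0, -0.0008, 0.0], [188.5991, 31.0, -0.0016, -0.0008]]
stud d mm (frame x,y): [-3.61 -0.12] size [ 24.    17.6  150.59]
[0.0677, -0.0, -0.0, -0.0, -0.0, 19.0]
```

View pics/look8.png

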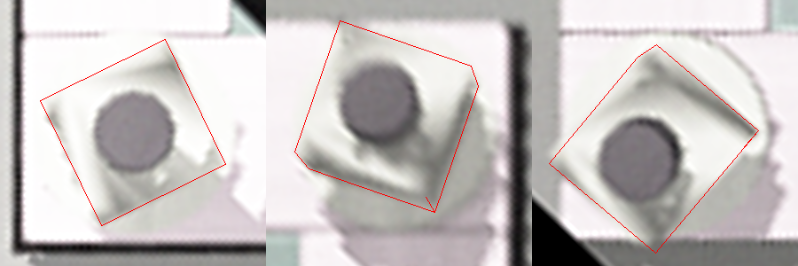

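>>> play_rows([
  [[0.0677,0,0,0,0,19],[0.0677,0,0,0,0,19],[0.0677,0,0,0,0,19],[0.0677,0,0,0,0,19],[0.0677,0,0.013,0,0,19],[0.0677,0,0.019,0,0,19],[0.0677,0,0.025,0,0,19],[0.0677,0,0.025,0,0,19]],
])

```text
time_s: 12.5
position: [0.5691, 0.077, 0.1945]
tcp_rot: [[0.494, 0.816, 0.299], [0.841, -0.363, -0.401], [-0.219, 0.45, -0.866]]
force: [0.5, 1.0, -3.1]
opening: 0.181
grasp_force: 45.9
```

Run:
```python
from h import *
did([0.0677, 0, 0.025, 0, 0, 19]); st()
```

```text
t 12.50 meas [-74.41  84.55  62.51] 19.01 0.03 cmd [-74.48  84.52  62.96] 19.0 0.0 F_fr [-1.9  1.  -2.5] M_fr [0.264 0.736 0.002] j [9, 29, 102, -41, 42, 66] grip 46
```

>>> play_rows([
  [[0,0,0,0,0,6],[0,0,0,0,0,8]],
])

```text
time_s: 12.67
position: [0.5692, 0.0775, 0.1944]
tcp_rot: [[0.606, 0.737, 0.3], [0.781, -0.479, -0.4], [-0.151, 0.476, -0.866]]
force: [1.0, 2.7, -3.9]
opening: 0.184
grasp_force: 45.8
```

Run:
```python
from h import *
did([0,0,0,0,0,8]); st()
```

```text
t 12.67 meas [-74.8   84.97  62.55] 27.23 0.11 cmd [-74.48  84.52  62.96] 27.0 0.0 F_fr [-3.3  2.4 -2.6] M_fr [0.529 0.954 0.072] j [9, 29, 102, -41, 42, 75] grip 46
```

>>> play_rows([
  [[0,0,0,0,0,3],[0,0,0,0,0,6]],
])

```text
time_s: 12.83
position: [0.5695, 0.0776, 0.1945]
tcp_rot: [[0.678, 0.671, 0.3], [0.728, -0.557, -0.4], [-0.101, 0.489, -0.866]]
force: [1.5, 2.0, -2.4]
opening: 0.186
grasp_force: 45.9
```

Run:
```python
from h import *
did([0,0,0,0,0,6]); st()
```

```text
t 12.83 meas [-74.66  85.25  62.59] 33.11 0.13 cmd [-74.48  84.52  62.96] 33.0 0.0 F_fr [-1.8  2.4 -1.8] M_fr [0.486 0.853 0.19 ] j [9, 29, 102, -41, 42, 81] grip 46
```

Run:
```python
from h import *
did([0,0,-.028,0,0,-5]); r=row(*tgt(.1214,-.1314,.090,0)); print(r, np.linalg.norm(r[:3]))
```

```text
[-0.2638, 0.1242, 0.001, -0.0, 0.0, -28.0] 0.29157688522926506
```

>>> play_rows([
  [[0,0,0,0,0,-5],[0,0,-0.014,0,0,-5],[0,0,-0.028,0,0,-5]],
])

```text
time_s: 13.08
position: [0.56, 0.0876, 0.2182]
tcp_rot: [[0.616, 0.73, 0.296], [0.773, -0.49, -0.402], [-0.149, 0.477, -0.866]]
force: [-0.6, 0.1, -2.4]
opening: 0.181
grasp_force: 45.9
```

>>> play_rows([
  [[-0.2638,0.1242,0.001,0,0,-28],[-0.2638,0.1242,0.001,0,0,-28],[-0.2638,0.1242,0.001,0,0,-28],[-0.2638,0.1242,0.001,0,0,-28],[-0.2638,0.1242,0.001,0,0,-28],[-0.2638,0.1242,0.001,0,0,-28],[-0.2638,0.1242,0.001,0,0,-28],[-0.2638,0.1242,0.001,0,0,-28]],
])

```text
time_s: 13.75
position: [0.487, -0.1805, 0.3175]
tcp_rot: [[0.204, 0.933, 0.297], [0.912, -0.07, -0.404], [-0.356, 0.353, -0.865]]
force: [0.7, -0.5, -2.1]
opening: 0.182
grasp_force: 45.9
```

>>> play_rows([
  [[0,0,0,0,0,0]],
])

```text
time_s: 13.83
position: [0.4876, -0.1817, 0.3182]
tcp_rot: [[0.208, 0.932, 0.298], [0.911, -0.073, -0.406], [-0.357, 0.356, -0.864]]
force: [-0.3, 0.3, -2.0]
opening: 0.183
grasp_force: 45.9
```

Run:
```python
from look import *
did([-0.2638, 0.1242, 0.001, 0, 0, -28])
look(2,"w9")
for x in (19,-26): print(row(*tgt(.074,-.084,.088,x)))
```

```text
t 13.88 meas [ 122.87 -134.15   89.93] 0.26 0.2 cmd [ 121.42 -131.44   89.96] 0.0 0.0 F_fr [-0.9  0.2 -2.7] M_fr [-0.02   0.537 -0.006] j [-25, 10, 109, -24, 37, 0] grip 46
w9 c [[48.9941, 17.0, -0.0008, 0.0], [44.3495, 26.0, -0.0008, -0.0008]]
stud d mm (frame x,y): [-1.51  0.13] size [10.3  12.6  91.55]
[0.0671, 0.0, 0.002, -0.0, -0.0, 19.0]
[0.0671, 0.0, 0.002, -0.0, -0.0, -26.0]
```

>>> play_rows([
  [[0.0671,0,0.002,0,0,17],[0.0671,0,0.002,0,0,17],[0.0671,0,0.002,0,0,17],[0.0671,0,0.002,0,0,17],[0.0671,0,0.002,0,0,17]],
])

```text
time_s: 14.3
position: [0.5023, -0.1149, 0.2893]
tcp_rot: [[0.461, 0.836, 0.297], [0.855, -0.329, -0.4], [-0.237, 0.438, -0.867]]
force: [-0.6, -0.2, -1.7]
opening: 0.177
grasp_force: 45.9
```

Run:
```python
from h import *
did([0.0671, 0, 0.002, 0, 0, 17]); st(); print(row(*tgt(.0737,-.0842,.063,17)))
```

```text
t 14.30 meas [ 71.75 -83.6   87.49] 16.66 0.12 cmd [ 73.97 -83.99  87.96] 17.0 0.0 F_fr [-1.  -0.6 -1.4] M_fr [-0.042  0.512  0.042] j [-15, 13, 110, -31, 37, 31] grip 46
[-0.0001, -0.0003, 0.025, -0.0, 0.0, -0.0]
```

>>> play_rows([
  [[0,0,0.01,0,0,0],[0,0,0.01,0,0,0]],
])

```text
time_s: 14.47
position: [0.5059, -0.1209, 0.2805]
tcp_rot: [[0.464, 0.834, 0.297], [0.854, -0.332, -0.401], [-0.236, 0.44, -0.867]]
force: [0.2, -0.2, -2.7]
opening: 0.186
grasp_force: 45.9
```

Run:
```python
from h import *
did([0,0,.01,0,0,0]); st()
```

```text
t 14.47 meas [ 73.37 -84.34  76.5 ] 16.9 0.09 cmd [ 73.97 -83.99  77.96] 17.0 0.0 F_fr [-1.1  0.  -2.5] M_fr [-0.047  0.514  0.069] j [-16, 14, 110, -31, 36, 32] grip 46
```

>>> play_rows([
  [[0,0,0.004,0,0,0],[0,0,0.009,0,0,0],[0,0,0.015,0,0,0],[0,0,0.015,0,0,0]],
])

```text
time_s: 14.8
position: [0.5103, -0.1265, 0.2684]
tcp_rot: [[0.466, 0.833, 0.298], [0.853, -0.334, -0.401], [-0.235, 0.441, -0.866]]
force: [-1.0, 1.9, -1.1]
opening: 0.18
grasp_force: 48.6
```

Run:
```python
from h import *
did([0,0,.015,0,0,0]); st()
```

```text
t 14.80 meas [ 73.52 -84.12  62.41] 17.02 0.02 cmd [ 73.97 -83.99  62.96] 17.0 0.0 F_fr [-2.4  0.3  0.1] M_fr [0.034 0.735 0.06 ] j [-17, 16, 110, -33, 34, 33] grip 49
```

>>> play_rows([
  [[0,0,0,0,0,7],[0,0,0,0,0,14],[0,0,0,0,0,20],[0,0,0,0,0,26],[0,0,0,0,0,32],[0,0,0,0,0,37],[0,0,0,0,0,39]],
])

```text
time_s: 15.38
position: [0.5113, -0.1259, 0.2686]
tcp_rot: [[0.887, 0.352, 0.301], [0.452, -0.797, -0.4], [0.099, 0.491, -0.866]]
force: [1.7, 4.8, -1.6]
opening: 0.182
grasp_force: 48.6
```

Run:
```python
from h import *
did([0,0,0,0,0,39]); st(); did([0,0,-.028,0,0,-5]); r=row(*tgt(.1214,.0366,.090,0)); print(r, np.linalg.norm(r[:3]))
```

```text
t 15.38 meas [ 73.68 -82.98  62.48] 56.18 0.14 cmd [ 73.97 -83.99  62.96] 56.0 0.0 F_fr [-3.3  4.3  0. ] M_fr [0.569 1.05  0.244] j [-17, 16, 110, -33, 34, 72] grip 49
[0.1249, 0.0346, 0.001, -0.0, 0.0, -51.0] 0.12960775439764396
```

>>> play_rows([
  [[0,0,0,0,0,-5],[0,0,-0.014,0,0,-5],[0,0,-0.028,0,0,-5]],
])

```text
time_s: 15.63
position: [0.5021, -0.1156, 0.2922]
tcp_rot: [[0.852, 0.431, 0.297], [0.521, -0.753, -0.401], [0.051, 0.497, -0.867]]
force: [-0.1, -1.2, -2.7]
opening: 0.18
grasp_force: 48.5
```

```bash
cat >> h.py <<'E'
def view(n,h,z=.090):
    x,y={"a":(-.074,.084),"b":(.074,.084),"c":(.074,-.084),"d":(-.074,-.084)}[n]
    p,R=tgt(x,y,z,h); return p-.067*R[:,0],R
E
python3 - <<'E'
from h import *
r=row(*view("b",28)); print(r,np.linalg.norm(r[:3]),fpose(*view("b",28))[0])
E
```

```text
[0.1054, 0.0086, 0.001, -0.0, 0.0, -23.0] 0.10575499988180226 [93.59 19.93 90.  ]
```

>>> play_rows([
  [[0.1054,0.0086,0.001,0,0,-23],[0.1054,0.0086,0.001,0,0,-23],[0.1054,0.0086,0.001,0,0,-23],[0.1054,0.0086,0.001,0,0,-23],[0.1054,0.0086,0.001,0,0,-23],[0.1054,0.0086,0.001,0,0,-23]],
])

```text
time_s: 16.13
position: [0.5954, -0.0674, 0.3008]
tcp_rot: [[0.617, 0.729, 0.296], [0.773, -0.491, -0.401], [-0.147, 0.477, -0.867]]
force: [-0.2, 0.1, -2.5]
opening: 0.182
grasp_force: 48.5
```

Run:
```python
from look import *
did([0.1054, 0.0086, 0.001, 0, 0, -23])
look(1,"w10")
print(row(*tgt(.074,.084,.078,28)))
```

```text
t 16.18 meas [92.46 19.03 88.88] 28.04 0.14 cmd [93.54 19.93 89.96] 28.0 0.0 F_fr [-2.2 -0.2 -2.3] M_fr [-0.02   0.52  -0.019] j [-7, 20, 97, -30, 46, 47] grip 48
w10 b [[68.9761, -15.0, -0.0008, 0.0], [61.3476, -24.0, -0.0008, -0.0008]]
stud d mm (frame x,y): [-0.82 -0.16] size [11.   14.1  96.15]
[0.067, 0.0, 0.012, -0.0, 0.0, -0.0]
```

>>> play_rows([
  [[0.067,0,0.002,0,0,2],[0.067,0,0.002,0,0,2],[0.067,0,0.002,0,0,2],[0.067,0,0.007,0,0,2],[0.067,0,0.012,0,0,2],[0.067,0,0.012,0,0,2]],
])

```text
time_s: 16.68
position: [0.6392, -0.0214, 0.2801]
tcp_rot: [[0.642, 0.708, 0.295], [0.755, -0.518, -0.402], [-0.132, 0.481, -0.867]]
force: [-0.5, 0.6, -2.1]
opening: 0.186
grasp_force: 48.5
```

Run:
```python
from h import *
did([0.067, 0, 0.012, 0, 0, 2]); st()
```

```text
t 16.68 meas [72.97 82.02 76.24] 30.02 0.22 cmd [73.95 84.01 77.95] 30.0 0.0 F_fr [-1.7 -0.  -1.5] M_fr [-0.05   0.505  0.   ] j [-2, 25, 91, -32, 49, 55] grip 48
```

>>> play_rows([
  [[0,0,0.004,0,0,0],[0,0,0.009,0,0,0],[0,0,0.015,0,0,0],[0,0,0.015,0,0,0]],
])

```text
time_s: 17.02
position: [0.6458, -0.0263, 0.2687]
tcp_rot: [[0.641, 0.706, 0.3], [0.757, -0.517, -0.4], [-0.127, 0.484, -0.866]]
force: [2.0, 2.5, -1.6]
opening: 0.178
grasp_force: 48.4
```

Run:
```python
from h import *
did([0,0,.015,0,0,0]); st()
```

```text
t 17.02 meas [74.05 84.39 62.44] 30.06 0.12 cmd [73.95 84.   62.95] 30.0 0.0 F_fr [-1.5  3.1 -1. ] M_fr [0.44  0.586 0.025] j [-2, 26, 91, -32, 47, 55] grip 48
```

>>> play_rows([
  [[0,0,0,0,0,7],[0,0,0,0,0,14],[0,0,0,0,0,20],[0,0,0,0,0,26],[0,0,0,0,0,32],[0,0,0,0,0,37],[0,0,0,0,0,39]],
])

```text
time_s: 17.6
position: [0.6462, -0.026, 0.2688]
tcp_rot: [[0.943, 0.143, 0.301], [0.261, -0.878, -0.4], [0.207, 0.456, -0.866]]
force: [2.3, 1.2, -1.8]
opening: 0.181
grasp_force: 48.5
```

Run:
```python
from h import *
did([0,0,0,0,0,39]); st(); did([0,0,-.028,0,0,-5]); r=row(*view("d",7)); print(r, np.linalg.norm(r[:3]))
```

```text
t 17.60 meas [74.1  84.95 62.46] 69.21 0.15 cmd [73.95 84.   62.95] 69.0 0.0 F_fr [-0.5  2.6 -1.8] M_fr [0.588 0.602 0.174] j [-2, 26, 91, -32, 47, 94] grip 48
[-0.2435, -0.029, 0.001, -0.0, 0.0, -57.0] 0.24522285782528513
```

>>> play_rows([
  [[0,0,0,0,0,-5],[0,0,-0.014,0,0,-5],[0,0,-0.028,0,0,-5]],
])

```text
time_s: 17.85
position: [0.6365, -0.0156, 0.292]
tcp_rot: [[0.928, 0.228, 0.296], [0.337, -0.851, -0.402], [0.16, 0.472, -0.867]]
force: [0.2, 0.3, -1.7]
opening: 0.179
grasp_force: 48.2
```

>>> play_rows([
  [[-0.2435,-0.029,0.001,0,0,-57],[-0.2435,-0.029,0.001,0,0,-57],[-0.2435,-0.029,0.001,0,0,-57],[-0.2435,-0.029,0.001,0,0,-57],[-0.2435,-0.029,0.001,0,0,-57],[-0.2435,-0.029,0.001,0,0,-57],[-0.2435,-0.029,0.001,0,0,-57],[-0.2435,-0.029,0.001,0,0,-57]],
])

```text
time_s: 18.52
position: [0.4006, -0.0732, 0.2375]
tcp_rot: [[0.309, 0.905, 0.293], [0.899, -0.177, -0.402], [-0.311, 0.388, -0.868]]
force: [1.2, 0.3, -1.7]
opening: 0.183
grasp_force: 48.2
```

>>> play_rows([
  [[0,0,0,0,0,0],[0,0,0,0,0,0]],
])

```text
time_s: 18.68
position: [0.4051, -0.0734, 0.239]
tcp_rot: [[0.318, 0.9, 0.299], [0.897, -0.183, -0.402], [-0.307, 0.396, -0.866]]
force: [-0.8, -0.0, -2.1]
opening: 0.186
grasp_force: 48.2
```

Run:
```python
from look import *
did([-0.2435, -0.029, 0.001, 0, 0, -57])
im=look(3,"w11")
cv2.imwrite("pics/look11.png",cv2.resize(np.ascontiguousarray(im),(400,400))[:,:,::-1])
print(row(*tgt(-.074,-.084,.078,7)))
```

```text
t 18.73 meas [ -32.49 -136.48   89.57] 7.2 0.05 cmd [ -32.74 -136.79   89.97] 7.0 0.0 F_fr [-1.1  0.3 -2.2] M_fr [-0.021  0.517  0.035] j [-13, 11, 125, -45, 27, 41] grip 48
w11 d [[67.0138, -32.0, -0.0008, 0.0], [54.121, -23.0, -0.0008, -0.0008]]
stud d mm (frame x,y): [-1.76  0.28] size [ 10.7   16.8  108.11]
[0.067, -0.0, 0.012, -0.0, -0.0, -0.0]
```

View pics/look11.png

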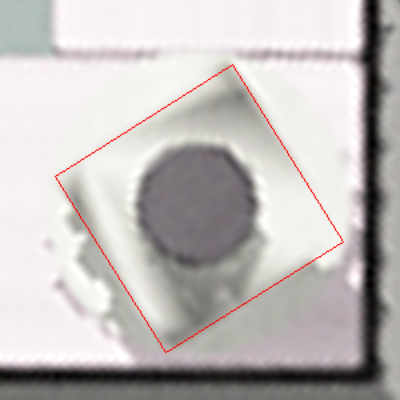

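>>> play_rows([
  [[0.067,0,0.002,0,0,6],[0.067,0,0.002,0,0,6],[0.067,0,0.002,0,0,6],[0.067,0,0.007,0,0,6],[0.067,0,0.012,0,0,6],[0.067,0,0.012,0,0,6]],
])

```text
time_s: 19.23
position: [0.4293, -0.0184, 0.2069]
tcp_rot: [[0.408, 0.864, 0.297], [0.874, -0.274, -0.402], [-0.266, 0.423, -0.866]]
force: [-1.4, -0.8, -2.4]
opening: 0.182
grasp_force: 48.2
```

>>> play_rows([
  [[0,0,0.004,0,0,0],[0,0,0.009,0,0,0],[0,0,0.015,0,0,0],[0,0,0.015,0,0,0]],
])

```text
time_s: 19.57
position: [0.4347, -0.0236, 0.1947]
tcp_rot: [[0.408, 0.862, 0.301], [0.875, -0.274, -0.399], [-0.261, 0.426, -0.866]]
force: [0.7, 5.1, -2.0]
opening: 0.181
grasp_force: 48.6
```

Run:
```python
from h import *
did([0.067, 0, 0.012, 0, 0, 6],[0,0,.015,0,0,0]); st()
```

```text
t 19.57 meas [-73.99 -83.34  62.43] 13.15 0.2 cmd [-73.99 -83.99  62.97] 13.0 0.0 F_fr [-4.2  3.6  0.1] M_fr [0.615 1.092 0.078] j [-3, 20, 124, -56, 27, 67] grip 49
```

>>> play_rows([
  [[0,0,0,0,0,7],[0,0,0,0,0,14],[0,0,0,0,0,20],[0,0,0,0,0,26],[0,0,0,0,0,32],[0,0,0,0,0,37],[0,0,0,0,0,39]],
])

```text
time_s: 20.15
position: [0.4348, -0.0231, 0.1946]
tcp_rot: [[0.86, 0.411, 0.302], [0.505, -0.766, -0.398], [0.067, 0.495, -0.866]]
force: [1.1, 6.0, -2.2]
opening: 0.18
grasp_force: 48.6
```

Run:
```python
from h import *
did([0,0,0,0,0,39]); st(); did([0,0,-.028,0,0,-5]); r=row(*view("a",24)); print(r, np.linalg.norm(r[:3]))
```

```text
t 20.15 meas [-74.28 -82.93  62.5 ] 52.31 0.26 cmd [-73.99 -83.99  62.97] 52.0 0.0 F_fr [-4.7  4.5  0.1] M_fr [0.706 1.256 0.277] j [-3, 20, 123, -56, 27, 106] grip 49
[0.1062, 0.0203, 0.001, -0.0, 0.0, -23.0] 0.10812737858655411
```

>>> play_rows([
  [[0,0,0,0,0,-5],[0,0,-0.014,0,0,-5],[0,0,-0.028,0,0,-5]],
])

```text
time_s: 20.4
position: [0.4253, -0.0134, 0.2187]
tcp_rot: [[0.822, 0.487, 0.296], [0.57, -0.717, -0.402], [0.017, 0.499, -0.867]]
force: [-0.6, -0.3, -1.9]
opening: 0.183
grasp_force: 48.5
```

>>> play_rows([
  [[0.1062,0.0203,0.001,0,0,-23],[0.1062,0.0203,0.001,0,0,-23],[0.1062,0.0203,0.001,0,0,-23],[0.1062,0.0203,0.001,0,0,-23],[0.1062,0.0203,0.001,0,0,-23]],
])

```text
time_s: 20.82
position: [0.5244, 0.0328, 0.2303]
tcp_rot: [[0.565, 0.769, 0.299], [0.805, -0.436, -0.402], [-0.178, 0.468, -0.866]]
force: [-0.6, -0.9, -2.1]
opening: 0.183
grasp_force: 48.5
```

Run:
```python
from look import *
did([0.1062, 0.0203, 0.001, 0, 0, -23])
look(0,"w12"); look(1,"w12",False)
print(row(*tgt(-.0743,.0845,.078,24)))
```

```text
t 20.87 meas [-50.    20.51  88.95] 24.15 0.14 cmd [-50.    21.44  89.97] 24.0 0.0 F_fr [-2.5 -1.2 -2.2] M_fr [-0.052  0.535  0.054] j [5, 22, 108, -41, 41, 67] grip 49
w12 a [[56.9113, -22.0, -0.0008, -0.0008], [46.5039, -13.0, -0.0008, 0.0]]
stud d mm (frame x,y): [-0.89 -0.59] size [10.3  11.3  86.95]
w12 b [[236.0568, 33.0, 0.0008, 0.0016], [217.3941, 42.0, 0.0016, 0.0016]]
stud d mm (frame x,y): [-1.52 -0.92] size [ 11.    12.5  101.56]
[0.0676, -0.0001, 0.012, -0.0, 0.0, -0.0]
```

>>> play_rows([
  [[0.0676,0,0.002,0,0,-1],[0.0676,0,0.002,0,0,-1],[0.0676,0,0.002,0,0,-1],[0.0676,0,0.007,0,0,-1],[0.0676,0,0.012,0,0,-1],[0.0676,0,0.012,0,0,-1]],
])

```text
time_s: 21.37
position: [0.5626, 0.0814, 0.2061]
tcp_rot: [[0.552, 0.781, 0.294], [0.812, -0.422, -0.403], [-0.19, 0.461, -0.867]]
force: [-0.9, -1.3, -2.9]
opening: 0.182
grasp_force: 48.5
```

>>> play_rows([
  [[0,0,0.004,0,0,0],[0,0,0.009,0,0,0],[0,0,0.015,0,0,0],[0,0,0.015,0,0,0]],
])

```text
time_s: 21.7
position: [0.5694, 0.0768, 0.1946]
tcp_rot: [[0.551, 0.779, 0.299], [0.814, -0.421, -0.401], [-0.186, 0.464, -0.866]]
force: [1.3, 1.4, -1.5]
opening: 0.181
grasp_force: 48.6
```

Run:
```python
from h import *
did([0.0676, 0, 0.012, 0, 0, -1],[0,0,.015,0,0,0]); st()
```

```text
t 21.70 meas [-74.12  84.63  62.4 ] 23.05 0.05 cmd [-74.22  84.55  62.96] 23.0 0.0 F_fr [-1.1  1.9 -1.1] M_fr [ 0.156  0.435 -0.01 ] j [9, 29, 102, -41, 42, 71] grip 49
```

>>> play_rows([
  [[0,0,0,0,0,7],[0,0,0,0,0,14],[0,0,0,0,0,20],[0,0,0,0,0,26],[0,0,0,0,0,31],[0,0,0,0,0,34],[0,0,0,0,0,35]],
])

```text
time_s: 22.28
position: [0.5698, 0.0772, 0.1946]
tcp_rot: [[0.898, 0.322, 0.3], [0.425, -0.812, -0.401], [0.115, 0.487, -0.866]]
force: [1.5, 1.1, -1.6]
opening: 0.182
grasp_force: 48.5
```

Run:
```python
from h import *
did([0,0,0,0,0,35]); st()
```

```text
t 22.28 meas [-74.18  85.27  62.43] 58.08 0.1 cmd [-74.22  84.55  62.96] 58.0 0.0 F_fr [-0.8  1.9 -1.4] M_fr [0.396 0.438 0.229] j [9, 29, 102, -41, 42, 106] grip 49
```

>>> play_rows([
  [[0,0,0,0,0,2]],
])

```text
time_s: 22.37
position: [0.5699, 0.0772, 0.1946]
tcp_rot: [[0.908, 0.292, 0.3], [0.397, -0.826, -0.401], [0.131, 0.483, -0.866]]
force: [1.5, -0.3, -1.4]
opening: 0.177
grasp_force: 48.5
```

Run:
```python
from h import *
did([0,0,0,0,0,2]); st()
```

```text
t 22.37 meas [-74.15  85.28  62.44] 60.0 0.1 cmd [-74.22  84.55  62.96] 60.0 0.0 F_fr [ 0.3  1.  -1.8] M_fr [0.318 0.456 0.167] j [9, 29, 102, -41, 42, 107] grip 49
```

>>> play_rows([
  [[0,0,0,0,0,1.5]],
])

```text
time_s: 22.45
position: [0.5699, 0.0772, 0.1946]
tcp_rot: [[0.916, 0.267, 0.3], [0.375, -0.836, -0.401], [0.144, 0.48, -0.866]]
force: [1.4, 0.6, -0.9]
opening: 0.182
grasp_force: 48.5
```

Run:
```python
from h import *
did([0,0,0,0,0,1.5]); st()
```

```text
t 22.45 meas [-74.12  85.24  62.41] 61.52 0.09 cmd [-74.22  84.55  62.96] 61.5 0.0 F_fr [-0.1  1.5 -0.9] M_fr [0.31  0.392 0.27 ] j [9, 29, 102, -41, 42, 109] grip 49
```

>>> play_rows([
  [[0,0,0,0,0,1.5]],
])

```text
time_s: 22.53
position: [0.5699, 0.0771, 0.1946]
tcp_rot: [[0.922, 0.244, 0.3], [0.354, -0.845, -0.401], [0.156, 0.476, -0.866]]
force: [2.3, 1.1, -1.3]
opening: 0.181
grasp_force: 48.5
```

Run:
```python
from h import *
did([0,0,0,0,0,1.5]); st()
```

```text
t 22.53 meas [-74.08  85.25  62.43] 63.01 0.09 cmd [-74.22  84.55  62.96] 63.0 0.0 F_fr [-0.2  2.5 -1.3] M_fr [0.295 0.365 0.237] j [9, 29, 102, -41, 42, 110] grip 49
```

>>> play_rows([
  [[0,0,0,0,0,2]],
])

```text
time_s: 22.62
position: [0.5699, 0.0771, 0.1947]
tcp_rot: [[0.93, 0.211, 0.3], [0.324, -0.857, -0.401], [0.173, 0.47, -0.866]]
force: [2.7, 0.0, -1.5]
opening: 0.184
grasp_force: 48.5
```

Run:
```python
from h import *
did([0,0,0,0,0,2]); st()
```

```text
t 22.62 meas [-74.04  85.23  62.43] 65.01 0.1 cmd [-74.22  84.55  62.96] 65.0 0.0 F_fr [ 0.6  2.1 -2.1] M_fr [0.245 0.387 0.209] j [9, 29, 102, -41, 42, 112] grip 49
```

>>> play_rows([
  [[0,0,0,0,0,1.5]],
])

```text
time_s: 22.7
position: [0.5699, 0.0771, 0.1947]
tcp_rot: [[0.935, 0.187, 0.3], [0.301, -0.865, -0.401], [0.185, 0.465, -0.866]]
force: [1.8, 0.1, -1.1]
opening: 0.18
grasp_force: 48.5
```

Run:
```python
from h import *
did([0,0,0,0,0,1.5]); st()
```

```text
t 22.70 meas [-74.    85.23  62.44] 66.52 0.09 cmd [-74.22  84.55  62.96] 66.5 0.0 F_fr [ 0.3  1.5 -1.5] M_fr [0.289 0.396 0.174] j [9, 29, 102, -41, 42, 114] grip 49
```

>>> play_rows([
  [[0,0,0,0,0,1.5]],
])

```text
time_s: 22.78
position: [0.5699, 0.0771, 0.1947]
tcp_rot: [[0.94, 0.162, 0.3], [0.279, -0.873, -0.401], [0.197, 0.461, -0.866]]
force: [1.9, -0.1, -2.1]
opening: 0.181
grasp_force: 48.5
```

Run:
```python
from h import *
did([0,0,0,0,0,1.5]); st()
```

```text
t 22.78 meas [-73.98  85.23  62.44] 68.01 0.1 cmd [-74.22  84.55  62.96] 68.0 0.0 F_fr [ 0.   1.5 -2.4] M_fr [0.241 0.397 0.189] j [9, 29, 102, -41, 42, 115] grip 49
```

>>> play_rows([
  [[0,0,0,0,0,1.5]],
])

```text
time_s: 22.87
position: [0.5699, 0.077, 0.1947]
tcp_rot: [[0.944, 0.138, 0.3], [0.256, -0.88, -0.401], [0.209, 0.455, -0.866]]
force: [2.5, 1.6, -0.7]
opening: 0.181
grasp_force: 48.6
```

Run:
```python
from h import *
did([0,0,0,0,0,1.5]); st()
```

```text
t 22.87 meas [-73.98  85.22  62.42] 69.48 0.1 cmd [-74.22  84.55  62.96] 69.5 0.0 F_fr [-0.2  2.9 -0.7] M_fr [0.232 0.37  0.411] j [9, 29, 102, -42, 42, 117] grip 49
```

>>> play_rows([
  [[0,0,0,0,0,1.5]],
])

```text
time_s: 22.95
position: [0.5699, 0.077, 0.1947]
tcp_rot: [[0.947, 0.114, 0.3], [0.234, -0.886, -0.401], [0.22, 0.45, -0.865]]
force: [2.2, 1.5, -0.9]
opening: 0.182
grasp_force: 48.5
```

Run:
```python
from h import *
did([0,0,0,0,0,1.5]); st()
```

```text
t 22.95 meas [-73.94  85.18  62.42] 70.92 0.11 cmd [-74.22  84.55  62.96] 71.0 0.0 F_fr [-0.4  2.6 -0.9] M_fr [0.295 0.343 0.554] j [9, 29, 102, -42, 42, 118] grip 48
```

>>> play_rows([
  [[0,0,0,0,0,1.5]],
])

```text
time_s: 23.03
position: [0.5699, 0.077, 0.1947]
tcp_rot: [[0.95, 0.09, 0.3], [0.212, -0.891, -0.401], [0.231, 0.445, -0.865]]
force: [2.0, 1.6, -1.4]
opening: 0.179
grasp_force: 48.6
```

Run:
```python
from h import *
did([0,0,0,0,0,1.5]); st()
```

```text
t 23.03 meas [-73.9   85.2   62.46] 72.36 0.12 cmd [-74.22  84.55  62.96] 72.5 0.0 F_fr [-0.8  2.6 -1.2] M_fr [0.233 0.345 0.715] j [9, 29, 102, -42, 42, 120] grip 49
```

>>> play_rows([
  [[0,0,0,0,0,-6],[0,0,0,0,0,-11],[0,0,-0.014,0,0,-11],[0,0,-0.028,0,0,-11]],
])

```text
time_s: 23.37
position: [0.5601, 0.0878, 0.2179]
tcp_rot: [[0.917, 0.269, 0.296], [0.374, -0.836, -0.402], [0.139, 0.479, -0.867]]
force: [0.8, 0.5, -2.6]
opening: 0.18
grasp_force: 48.5
```

Run:
```python
from h import *
did([0,0,-.028,0,0,-11]); st(); r=row(*tgt(.0737,-.084,.09,2)); print(r, np.linalg.norm(r[:3]))
```

```text
t 23.37 meas [-74.85  83.76  89.78] 61.46 0.18 cmd [-74.22  84.55  90.96] 61.5 0.0 F_fr [-1.2  0.9 -2.3] M_fr [-0.054  0.569  0.072] j [11, 27, 101, -39, 45, 107] grip 49
[-0.1196, 0.1897, 0.001, -0.0, 0.0, -59.5] 0.2242571069107956
```

>>> play_rows([
  [[-0.1196,0.1897,0.001,0,0,-57],[-0.1196,0.1897,0.001,0,0,-57],[-0.1196,0.1897,0.001,0,0,-57],[-0.1196,0.1897,0.001,0,0,-57],[-0.1196,0.1897,0.001,0,0,-57],[-0.1196,0.1897,0.001,0,0,-57],[-0.1196,0.1897,0.001,0,0,-57],[-0.1196,0.1897,0.001,0,0,-57]],
])

```text
time_s: 24.03
position: [0.5006, -0.1187, 0.2928]
tcp_rot: [[0.396, 0.869, 0.296], [0.877, -0.262, -0.404], [-0.274, 0.419, -0.866]]
force: [0.7, 0.4, -2.6]
opening: 0.18
grasp_force: 48.5
```

>>> play_rows([
  [[0,0,0.0,0,0,-2.5],[0,0,0.006,0,0,-2.5],[0,0,0.012,0,0,-2.5],[0,0,0.012,0,0,-2.5]],
])

```text
time_s: 24.37
position: [0.5051, -0.1203, 0.2797]
tcp_rot: [[0.359, 0.885, 0.295], [0.888, -0.227, -0.4], [-0.288, 0.406, -0.868]]
force: [-1.3, -0.4, -1.9]
opening: 0.187
grasp_force: 48.5
```

Run:
```python
from h import *
from rig import imaging
did([-0.1196, 0.1897, 0.001, 0, 0, -57],[0,0,.012,0,0,-2.5]); d=imaging.capture("wrist"); st()
pickle.dump(d,open("w13.pkl","wb")); g=d["frame"].astype(int).sum(2)
print([(v,225+r.min(),225+r.max()) for v in (162,174,192,210) for r in [np.nonzero(g[v,225:290]<130)[0]] if len(r)])
```

```text
t 24.42 meas [ 72.21 -84.4   76.56] 9.89 0.21 cmd [ 73.7  -84.01  77.96] 2.0 0.0 F_fr [-1.1 -1.2 -1.6] M_fr [-0.03   0.511 -0.018] j [-16, 14, 110, -31, 36, 25] grip 49
[(162, np.int64(242), np.int64(271)), (174, np.int64(239), np.int64(274)), (192, np.int64(239), np.int64(274)), (210, np.int64(239), np.int64(274))]
```

>>> play_rows([
  [[0,0,0.004,0,0,0],[0,0,0.009,0,0,0],[0,0,0.015,0,0,0],[0,0,0.015,0,0,0]],
])

```text
time_s: 24.75
position: [0.5107, -0.1254, 0.2681]
tcp_rot: [[0.358, 0.884, 0.299], [0.889, -0.225, -0.4], [-0.286, 0.409, -0.866]]
force: [0.4, 3.3, -1.6]
opening: 0.182
grasp_force: 49.3
```

Run:
```python
from h import *
did([0,0,.015,0,0,0]); st()
```

```text
t 24.75 meas [ 72.78 -83.14  62.44] 9.89 0.09 cmd [ 73.69 -84.01  62.96] 2.0 0.0 F_fr [-2.9  2.3 -0.2] M_fr [0.372 0.882 0.041] j [-17, 16, 110, -33, 34, 26] grip 49
```

>>> play_rows([
  [[0,0,0,0,0,6],[0,0,0,0,0,12],[0,0,0,0,0,18],[0,0,0,0,0,22],[0,0,0,0,0,24]],
])

```text
time_s: 25.17
position: [0.5111, -0.1256, 0.2683]
tcp_rot: [[0.688, 0.66, 0.3], [0.719, -0.568, -0.4], [-0.094, 0.491, -0.866]]
force: [1.0, 3.6, -0.6]
opening: 0.18
grasp_force: 49.3
```

Run:
```python
from h import *
did([0,0,0,0,0,7.9]); did([0,0,0,0,0,24]); st()
```

```text
t 25.17 meas [ 73.2  -82.93  62.46] 34.01 0.1 cmd [ 73.69 -84.01  62.96] 33.9 0.0 F_fr [-2.2  2.9  0.7] M_fr [0.441 0.798 0.203] j [-17, 16, 110, -33, 34, 50] grip 49
```

>>> play_rows([
  [[0,0,0,0,0,2]],
])

```text
time_s: 25.25
position: [0.5111, -0.1256, 0.2683]
tcp_rot: [[0.71, 0.637, 0.3], [0.7, -0.592, -0.4], [-0.077, 0.494, -0.866]]
force: [0.9, 3.4, 0.8]
opening: 0.179
grasp_force: 49.3
```

Run:
```python
from h import *
did([0,0,0,0,0,2]); st()
```

```text
t 25.25 meas [ 73.23 -82.9   62.44] 35.93 0.1 cmd [ 73.69 -84.01  62.96] 35.9 0.0 F_fr [-1.5  2.7  1.8] M_fr [0.459 0.815 0.178] j [-17, 16, 110, -33, 34, 52] grip 49
```

>>> play_rows([
  [[0,0,0,0,0,2]],
])

```text
time_s: 25.33
position: [0.5112, -0.1256, 0.2683]
tcp_rot: [[0.732, 0.612, 0.3], [0.679, -0.616, -0.4], [-0.06, 0.496, -0.866]]
force: [2.2, 2.5, -1.2]
opening: 0.182
grasp_force: 49.3
```

Run:
```python
from h import *
did([0,0,0,0,0,2]); st()
```

```text
t 25.33 meas [ 73.28 -82.92  62.44] 37.93 0.1 cmd [ 73.69 -84.01  62.96] 37.9 0.0 F_fr [-1.2  3.3 -0.6] M_fr [0.504 0.788 0.236] j [-17, 16, 110, -33, 34, 54] grip 49
```

>>> play_rows([
  [[0,0,0,0,0,2]],
])

```text
time_s: 25.42
position: [0.5112, -0.1257, 0.2684]
tcp_rot: [[0.753, 0.586, 0.3], [0.657, -0.639, -0.4], [-0.043, 0.498, -0.866]]
force: [1.7, 2.5, -0.9]
opening: 0.185
grasp_force: 49.3
```

Run:
```python
from h import *
did([0,0,0,0,0,2]); st()
```

```text
t 25.42 meas [ 73.32 -82.91  62.45] 39.93 0.1 cmd [ 73.69 -84.01  62.96] 39.9 0.0 F_fr [-1.3  2.9 -0.3] M_fr [0.473 0.801 0.223] j [-17, 16, 110, -33, 34, 56] grip 49
```

Not solid yet; continue.

>>> play_rows([
  [[0,0,0,0,0,2]],
])

```text
time_s: 25.5
position: [0.5112, -0.1257, 0.2684]
tcp_rot: [[0.773, 0.559, 0.3], [0.634, -0.662, -0.4], [-0.025, 0.5, -0.866]]
force: [-0.1, 2.4, -0.7]
opening: 0.184
grasp_force: 49.3
```

Run:
```python
from h import *
did([0,0,0,0,0,2]); st()
```

```text
t 25.50 meas [ 73.34 -82.94  62.45] 41.93 0.1 cmd [ 73.69 -84.01  62.96] 41.9 0.0 F_fr [-2.1  1.4  0.4] M_fr [0.348 0.69  0.255] j [-17, 16, 110, -33, 34, 58] grip 49
```

>>> play_rows([
  [[0,0,0,0,0,2]],
])

```text
time_s: 25.58
position: [0.5112, -0.1257, 0.2684]
tcp_rot: [[0.792, 0.532, 0.3], [0.611, -0.683, -0.4], [-0.008, 0.5, -0.866]]
force: [1.2, 3.1, -0.6]
opening: 0.182
grasp_force: 49.3
```

Run:
```python
from h import *
did([0,0,0,0,0,2]); st()
```

```text
t 25.58 meas [ 73.39 -82.88  62.44] 43.93 0.11 cmd [ 73.69 -84.01  62.96] 43.9 0.0 F_fr [-1.8  2.9  0.4] M_fr [0.44  0.714 0.254] j [-17, 16, 110, -33, 34, 60] grip 49
```

>>> play_rows([
  [[0,0,0,0,0,2]],
])

```text
time_s: 25.67
position: [0.5112, -0.1257, 0.2684]
tcp_rot: [[0.81, 0.504, 0.3], [0.586, -0.704, -0.4], [0.01, 0.5, -0.866]]
force: [0.7, 2.9, -1.9]
opening: 0.178
grasp_force: 49.3
```

Run:
```python
from h import *
did([0,0,0,0,0,2]); st()
```

```text
t 25.67 meas [ 73.43 -82.91  62.45] 45.93 0.11 cmd [ 73.69 -84.01  62.96] 45.9 0.0 F_fr [-2.6  2.4 -0.7] M_fr [0.378 0.645 0.16 ] j [-17, 16, 110, -33, 34, 62] grip 49
```

>>> play_rows([
  [[0,0,0,0,0,2.5]],
])

```text
time_s: 25.75
position: [0.5113, -0.1258, 0.2684]
tcp_rot: [[0.831, 0.468, 0.3], [0.555, -0.729, -0.4], [0.032, 0.499, -0.866]]
force: [0.8, 3.6, -0.9]
opening: 0.181
grasp_force: 49.3
```

Run:
```python
from h import *
did([0,0,0,0,0,2.5]); st()
```

```text
t 25.75 meas [ 73.49 -82.92  62.43] 48.44 0.1 cmd [ 73.69 -84.01  62.96] 48.4 0.0 F_fr [-2.5  2.8  0.4] M_fr [0.371 0.724 0.226] j [-17, 16, 110, -33, 34, 64] grip 49
```

>>> play_rows([
  [[0,0,0,0,0,2.5]],
])

```text
time_s: 25.83
position: [0.5113, -0.1258, 0.2685]
tcp_rot: [[0.85, 0.432, 0.3], [0.523, -0.752, -0.401], [0.053, 0.498, -0.866]]
force: [0.6, 3.5, -0.6]
opening: 0.18
grasp_force: 49.3
```

Run:
```python
from h import *
did([0,0,0,0,0,2.5]); st()
```

```text
t 25.83 meas [ 73.53 -82.9   62.46] 50.88 0.11 cmd [ 73.69 -84.01  62.96] 50.9 0.0 F_fr [-2.4  2.6  0.7] M_fr [0.415 0.762 0.622] j [-17, 16, 110, -33, 34, 67] grip 49
```

>>> play_rows([
  [[0,0,0,0,0,2]],
])

```text
time_s: 25.92
position: [0.5112, -0.1258, 0.2685]
tcp_rot: [[0.864, 0.403, 0.3], [0.498, -0.769, -0.401], [0.069, 0.496, -0.866]]
force: [1.0, 3.7, -0.0]
opening: 0.181
grasp_force: 49.7
```

Run:
```python
from h import *
did([0,0,0,0,0,2]); st(); p,R=getc()
did([0,0,-.028,0,0,-11]); r=row(*view("b",20)); print("viewb20",r, np.linalg.norm(r[:3])); setc(p,R)
```

```text
t 25.92 meas [ 73.51 -82.94  62.5 ] 52.78 0.1 cmd [ 73.69 -84.01  62.96] 52.9 0.0 F_fr [-2.   3.   1.2] M_fr [0.487 0.775 0.814] j [-17, 16, 110, -33, 34, 69] grip 50
viewb20 [0.1056, 0.0344, 0.001, -0.0, 0.0, -21.9] 0.11106628651395525
```

>>> play_rows([
  [[0,0,0,0,0,-6],[0,0,0,0,0,-11],[0,0,-0.014,0,0,-11],[0,0,-0.028,0,0,-11]],
])

```text
time_s: 26.25
position: [0.5018, -0.115, 0.2918]
tcp_rot: [[0.773, 0.561, 0.296], [0.634, -0.662, -0.401], [-0.029, 0.497, -0.867]]
force: [1.3, -0.3, -3.1]
opening: 0.179
grasp_force: 49.2
```

>>> play_rows([
  [[0.1056,0.0344,0.001,0,0,-21.9],[0.1056,0.0344,0.001,0,0,-21.9],[0.1056,0.0344,0.001,0,0,-21.9],[0.1056,0.0344,0.001,0,0,-21.9],[0.1056,0.0344,0.001,0,0,-21.9],[0.1056,0.0344,0.001,0,0,-21.9]],
])

```text
time_s: 26.75
position: [0.602, -0.0711, 0.3047]
tcp_rot: [[0.509, 0.809, 0.295], [0.834, -0.379, -0.401], [-0.213, 0.45, -0.867]]
force: [-0.8, -0.1, -2.4]
opening: 0.184
grasp_force: 49.2
```

Run:
```python
from look import *
did([0,0,-.028,0,0,-11],[0.1056, 0.0344, 0.001, 0, 0, -21.9])
look(1,"w14"); print(row(*tgt(.0742,.0845,.078,20)))
```

```text
t 26.80 meas [100.55  22.05  88.82] 20.0 0.23 cmd [102.34  23.3   89.96] 20.0 0.0 F_fr [-1.1 -0.6 -2.6] M_fr [-0.087  0.522  0.018] j [-7, 20, 95, -29, 47, 38] grip 49
w14 b [[62.2416, 15.0, -0.0008, 0.0], [52.854, 24.0, -0.0016, -0.0008]]
stud d mm (frame x,y): [-0.42 -0.26] size [11.2  10.8  90.12]
[0.0674, 0.0004, 0.012, -0.0, 0.0, -0.0]
```

>>> play_rows([
  [[0.0674,0.0004,0.002,0,0,-5],[0.0674,0.0004,0.002,0,0,-5],[0.0674,0.0004,0.002,0,0,-5],[0.0674,0.0004,0.007,0,0,-5],[0.0674,0.0004,0.012,0,0,-5],[0.0674,0.0004,0.012,0,0,-5]],
])

```text
time_s: 27.3
position: [0.6398, -0.0213, 0.2803]
tcp_rot: [[0.437, 0.85, 0.294], [0.864, -0.305, -0.402], [-0.251, 0.43, -0.867]]
force: [0.1, -0.0, -1.6]
opening: 0.185
grasp_force: 49.2
```

>>> play_rows([
  [[0,0,0.004,0,0,0],[0,0,0.009,0,0,0],[0,0,0.015,0,0,0],[0,0,0.015,0,0,0]],
])

```text
time_s: 27.63
position: [0.6457, -0.0262, 0.2686]
tcp_rot: [[0.437, 0.849, 0.298], [0.864, -0.304, -0.401], [-0.25, 0.432, -0.866]]
force: [-1.1, 0.3, -1.1]
opening: 0.18
grasp_force: 49.3
```

Run:
```python
from h import *
did([0.0674, 0.0004, 0.012, 0, 0, -5],[0,0,.015,0,0,0]); st()
```

```text
t 27.63 meas [73.89 84.34 62.37] 15.03 0.04 cmd [74.21 84.55 62.95] 15.0 0.0 F_fr [-1.3 -0.7 -0.5] M_fr [-0.024  0.704  0.043] j [-2, 26, 91, -32, 47, 40] grip 49
```

>>> play_rows([
  [[0,0,0,0,0,6],[0,0,0,0,0,12],[0,0,0,0,0,18],[0,0,0,0,0,24],[0,0,0,0,0,29],[0,0,0,0,0,32]],
])

```text
time_s: 28.13
position: [0.6462, -0.0256, 0.2685]
tcp_rot: [[0.821, 0.486, 0.299], [0.571, -0.717, -0.4], [0.02, 0.499, -0.866]]
force: [0.1, 2.3, -2.1]
opening: 0.183
grasp_force: 49.3
```

Run:
```python
from h import *
did([0,0,0,0,0,32]); st()
```

```text
t 28.13 meas [73.72 85.17 62.42] 47.18 0.08 cmd [74.21 84.55 62.95] 47.0 0.0 F_fr [-2.6  1.4 -1. ] M_fr [0.299 0.833 0.235] j [-2, 26, 91, -32, 47, 72] grip 49
```

>>> play_rows([
  [[0,0,0,0,0,2]],
])

```text
time_s: 28.22
position: [0.6462, -0.0256, 0.2685]
tcp_rot: [[0.837, 0.458, 0.299], [0.546, -0.736, -0.4], [0.037, 0.498, -0.866]]
force: [-0.2, 2.0, -0.4]
opening: 0.18
grasp_force: 49.3
```

Run:
```python
from h import *
did([0,0,0,0,0,2]); st()
```

```text
t 28.22 meas [73.73 85.15 62.39] 49.11 0.07 cmd [74.21 84.55 62.95] 49.0 0.0 F_fr [-1.7  1.1  0.5] M_fr [0.216 0.798 0.219] j [-2, 26, 91, -32, 47, 74] grip 49
```

>>> play_rows([
  [[0,0,0,0,0,2]],
])

```text
time_s: 28.3
position: [0.6463, -0.0257, 0.2686]
tcp_rot: [[0.852, 0.429, 0.299], [0.521, -0.754, -0.4], [0.054, 0.497, -0.866]]
force: [1.4, 1.9, -1.7]
opening: 0.181
grasp_force: 49.3
```

Run:
```python
from h import *
did([0,0,0,0,0,2]); st()
```

```text
t 28.30 meas [73.82 85.17 62.42] 51.07 0.07 cmd [74.21 84.55 62.95] 51.0 0.0 F_fr [-1.4  2.3 -1.1] M_fr [0.23  0.797 0.207] j [-2, 26, 91, -32, 47, 76] grip 49
```

>>> play_rows([
  [[0,0,0,0,0,2]],
])

```text
time_s: 28.38
position: [0.6463, -0.0257, 0.2686]
tcp_rot: [[0.866, 0.399, 0.299], [0.494, -0.772, -0.4], [0.071, 0.495, -0.866]]
force: [0.4, 2.0, -0.5]
opening: 0.183
grasp_force: 49.3
```

Run:
```python
from h import *
did([0,0,0,0,0,2]); st()
```

```text
t 28.38 meas [73.84 85.15 62.42] 53.07 0.07 cmd [74.21 84.55 62.95] 53.0 0.0 F_fr [-1.5  1.5  0.3] M_fr [0.241 0.681 0.221] j [-2, 26, 91, -32, 47, 78] grip 49
```

>>> play_rows([
  [[0,0,0,0,0,2]],
])

```text
time_s: 28.47
position: [0.6463, -0.0257, 0.2686]
tcp_rot: [[0.88, 0.369, 0.299], [0.467, -0.789, -0.4], [0.088, 0.492, -0.866]]
force: [-0.0, 1.5, -1.8]
opening: 0.178
grasp_force: 49.3
```

Run:
```python
from h import *
did([0,0,0,0,0,2]); st()
```

```text
t 28.47 meas [73.87 85.14 62.39] 55.07 0.07 cmd [74.21 84.55 62.95] 55.0 0.0 F_fr [-2.   0.9 -1. ] M_fr [0.194 0.704 0.197] j [-2, 26, 91, -32, 47, 80] grip 49
```

>>> play_rows([
  [[0,0,0,0,0,2]],
])

```text
time_s: 28.55
position: [0.6463, -0.0258, 0.2686]
tcp_rot: [[0.892, 0.338, 0.299], [0.439, -0.804, -0.4], [0.106, 0.489, -0.866]]
force: [0.7, 2.2, -1.2]
opening: 0.178
grasp_force: 49.3
```

Run:
```python
from h import *
did([0,0,0,0,0,2]); st(); p,R=getc()
did([0,0,-.028,0,0,-11]); r=row(*view("d",5)); print("viewd5",r, np.linalg.norm(r[:3])); setc(p,R)
```

```text
t 28.55 meas [73.93 85.16 62.41] 57.06 0.07 cmd [74.21 84.55 62.95] 57.0 0.0 F_fr [-1.8  1.9 -0.3] M_fr [0.252 0.712 0.199] j [-2, 26, 91, -32, 47, 82] grip 49
viewd5 [-0.2217, -0.1013, 0.001, -0.0, 0.0, -41.0] 0.24374901025440082
```

>>> play_rows([
  [[0,0,0,0,0,2.5]],
])

```text
time_s: 28.63
position: [0.6463, -0.0258, 0.2686]
tcp_rot: [[0.906, 0.299, 0.299], [0.403, -0.823, -0.4], [0.127, 0.484, -0.866]]
force: [0.2, 1.7, -1.9]
opening: 0.18
grasp_force: 49.3
```

Run:
```python
from h import *
did([0,0,0,0,0,2.5]); st()
```

```text
t 28.63 meas [73.94 85.11 62.4 ] 59.57 0.06 cmd [74.21 84.55 62.95] 59.5 0.0 F_fr [-2.   1.2 -1.1] M_fr [0.213 0.714 0.161] j [-2, 26, 91, -32, 47, 85] grip 49
```

>>> play_rows([
  [[0,0,0,0,0,2.5]],
])

```text
time_s: 28.72
position: [0.6463, -0.0258, 0.2687]
tcp_rot: [[0.918, 0.259, 0.299], [0.367, -0.839, -0.401], [0.148, 0.478, -0.866]]
force: [0.3, 1.7, -1.4]
opening: 0.183
grasp_force: 49.2
```

Run:
```python
from h import *
did([0,0,0,0,0,2.5]); st()
```

```text
t 28.72 meas [74.01 85.13 62.41] 62.06 0.07 cmd [74.21 84.55 62.95] 62.0 0.0 F_fr [-1.7  1.2 -0.6] M_fr [0.235 0.759 0.42 ] j [-2, 26, 91, -32, 47, 87] grip 49
```

>>> play_rows([
  [[0,0,0,0,0,2]],
])

```text
time_s: 28.8
position: [0.6463, -0.0258, 0.2687]
tcp_rot: [[0.926, 0.228, 0.3], [0.339, -0.851, -0.401], [0.164, 0.473, -0.866]]
force: [0.6, 2.3, -1.0]
opening: 0.185
grasp_force: 49.3
```

Run:
```python
from h import *
did([0,0,0,0,0,2]); st(); p,R=getc()
did([0,0,-.028,0,0,-11]); r=row(*view("d",7)); print("viewd7",r, np.linalg.norm(r[:3])); setc(p,R)
```

```text
t 28.80 meas [74.01 85.1  62.42] 63.97 0.06 cmd [74.21 84.55 62.95] 64.0 0.0 F_fr [-1.8  1.8 -0.1] M_fr [0.236 0.786 0.749] j [-2, 26, 91, -32, 47, 89] grip 49
viewd7 [-0.2341, -0.0751, 0.001, -0.0, 0.0, -46.0] 0.2458532489108086
```

>>> play_rows([
  [[0,0,0,0,0,-6],[0,0,0,0,0,-11],[0,0,-0.014,0,0,-11],[0,0,-0.028,0,0,-11]],
])

```text
time_s: 29.13
position: [0.6373, -0.0154, 0.2921]
tcp_rot: [[0.867, 0.401, 0.296], [0.494, -0.771, -0.401], [0.067, 0.494, -0.867]]
force: [0.5, 0.1, -2.1]
opening: 0.183
grasp_force: 49.2
```

>>> play_rows([
  [[-0.2341,-0.0751,0.001,0,0,-46],[-0.2341,-0.0751,0.001,0,0,-46],[-0.2341,-0.0751,0.001,0,0,-46],[-0.2341,-0.0751,0.001,0,0,-46],[-0.2341,-0.0751,0.001,0,0,-46],[-0.2341,-0.0751,0.001,0,0,-46],[-0.2341,-0.0751,0.001,0,0,-46],[-0.2341,-0.0751,0.001,0,0,-46]],
])

```text
time_s: 29.8
position: [0.4014, -0.0731, 0.2378]
tcp_rot: [[0.313, 0.903, 0.295], [0.898, -0.18, -0.401], [-0.309, 0.39, -0.868]]
force: [1.4, -0.0, -1.7]
opening: 0.189
grasp_force: 49.2
```

Run:
```python
from look import *
did([0,0,-.028,0,0,-11],[-0.2341, -0.0751, 0.001, 0, 0, -46])
look(3,"w15"); print(row(*tgt(-.0742,-.0837,.078,-2)))
```

```text
t 29.85 meas [ -32.85 -137.14   89.79] 7.08 0.02 cmd [ -32.74 -136.81   89.97] 7.0 0.0 F_fr [ 0.   0.5 -2. ] M_fr [0.031 0.505 0.041] j [-13, 11, 125, -45, 27, 41] grip 49
w15 d [[57.4958, -15.0, -0.0008, -0.0008], [49.9619, -6.0, -0.0008, -0.0008]]
stud d mm (frame x,y): [0.02 0.98] size [10.   10.9  78.37]
[0.0674, 0.0, 0.012, -0.0, -0.0, -9.0]
```

Run:
```python
from nutfit import *
FR=json.load(open("fr.json")); F=frameR(FR[3]); o=np.array(FR[:3])
for k,i in (("w11",3),("w15",3),("w14",1),("w9",2)):
    d=pickle.load(open(k+".pkl","rb"))
    n=400; half=.02; g=np.linspace(-half,half,n); X,Y=np.meshgrid(g,g); out=[]
    for z in (.013,.022):
        pts=np.c_[N[i,0]-.0006-Y.ravel(),N[i,1]-X.ravel(),np.full(n*n,z)]; px=proj(d,o+pts@F.T,True).astype(np.float32).reshape(n,n,2)
        im=cv2.GaussianBlur(cv2.cvtColor(cv2.remap(d["frame"],px[...,0],px[...,1],cv2.INTER_CUBIC),cv2.COLOR_RGB2GRAY).astype(np.float32),(0,0),4)
        gx,gy=cv2.Sobel(im,5,1,0),cv2.Sobel(im,5,0,1)
        # per flat: edge at distance ~9.5mm with normal at angle psi (cw in image); max over +-1mm
        s=np.zeros((4,90))
        for a in range(-45,45):
            for q in range(4):
                t=np.radians(a+90*q); nv=np.array([np.cos(t),np.sin(t)]); tv=np.array([-nv[1],nv[0]]); b=0
                for r in np.arange(8.2,11.,.3):
                    P=(200+10*(r*nv+np.linspace(-7,7,29)[:,None]*tv)).astype(np.float32)
                    f=lambda G:cv2.remap(G,P[:,0],P[:,1],1)[:,0]
                    b=max(b,abs((f(gx)*nv[0]+f(gy)*nv[1]).mean()))
                s[q,a+45]=b
        tot=s.sum(0); out.append((z,[(int(j)-45,round(float(tot[j]))) for j in np.argsort(-tot)[:4]],[int(np.argmax(x))-45 for x in s],[round(float(x.max())) for x in s]))
    print(k,"abcd"[i],*out)
```

```text
w11 d (0.013, [(-25, 77), (-26, 77), (-24, 76), (-27, 76)], [-36, 24, -25, -21], [26, 13, 34, 20]) (0.022, [(-26, 78), (-25, 78), (-24, 77), (-27, 77)], [-36, 26, -25, -20], [26, 14, 35, 20])
w15 d (0.013, [(-17, 72), (-18, 72), (-16, 71), (-19, 70)], [-17, 19, 8, 15], [37, 11, 20, 20]) (0.022, [(-17, 71), (-16, 70), (-18, 70), (-15, 70)], [-17, 17, 0, 15], [37, 11, 15, 19])
w14 b (0.013, [(25, 64), (24, 64), (22, 63), (23, 63)], [7, 25, -9, 28], [19, 19, 16, 20]) (0.022, [(23, 65), (24, 65), (22, 64), (26, 63)], [7, 26, -5, 27], [20, 19, 16, 20])
w9 c (0.013, [(26, 59), (27, 59), (28, 58), (25, 58)], [26, 27, -45, 11], [17, 26, 12, 12]) (0.022, [(27, 60), (26, 60), (28, 59), (25, 59)], [27, 27, -45, 12], [18, 25, 12, 12])
```

>>> play_rows([
  [[0.0674,0,0.002,0,0,-15],[0.0674,0,0.002,0,0,-15],[0.0674,0,0.002,0,0,-15],[0.0674,0,0.007,0,0,-15],[0.0674,0,0.012,0,0,-15],[0.0674,0,0.012,0,0,-15]],
])

```text
time_s: 30.35
position: [0.43, -0.0178, 0.2071]
tcp_rot: [[0.071, 0.952, 0.297], [0.914, 0.057, -0.401], [-0.399, 0.301, -0.866]]
force: [0.6, -0.7, -1.9]
opening: 0.181
grasp_force: 49.2
```

>>> play_rows([
  [[0,0,0.004,0,0,0],[0,0,0.007,0,0,0],[0,0,0.01,0,0,0],[0,0,0.01,0,0,0]],
])

```text
time_s: 30.68
position: [0.4326, -0.0211, 0.1983]
tcp_rot: [[0.07, 0.952, 0.298], [0.915, 0.058, -0.4], [-0.398, 0.301, -0.867]]
force: [0.9, 1.8, -5.8]
opening: 0.179
grasp_force: 49.1
```

Run:
```python
from h import *
did([0.0674, 0, 0.012, 0, 0, -15],[0,0,.01,0,0,0]); st()
```

```text
t 30.68 meas [-74.98 -83.54  67.18] -7.96 0.11 cmd [-74.23 -83.7   67.97] -8.0 0.0 F_fr [-3.7  1.8 -4.6] M_fr [0.456 1.043 0.004] j [-3, 19, 123, -55, 28, 45] grip 49
```

>>> play_rows([
  [[0,0,0.005,0,0,0],[0,0,0.005,0,0,0]],
])

```text
time_s: 30.85
position: [0.434, -0.0229, 0.1941]
tcp_rot: [[0.07, 0.952, 0.298], [0.915, 0.059, -0.4], [-0.398, 0.301, -0.867]]
force: [0.8, 3.3, -3.6]
opening: 0.181
grasp_force: 49.2
```

Run:
```python
from h import *
did([0,0,.005,0,0,0]); st()
```

```text
t 30.85 meas [-75.09 -83.49  62.44] -8.0 0.08 cmd [-74.23 -83.7   62.97] -8.0 0.0 F_fr [-3.7  2.6 -2. ] M_fr [ 0.393  1.149 -0.045] j [-3, 20, 123, -56, 28, 46] grip 49
```

>>> play_rows([
  [[0,0,0,0,0,5],[0,0,0,0,0,7]],
])

```text
time_s: 31.02
position: [0.4339, -0.0235, 0.1945]
tcp_rot: [[0.188, 0.936, 0.297], [0.914, -0.056, -0.402], [-0.359, 0.347, -0.866]]
force: [0.4, 1.9, -3.4]
opening: 0.185
grasp_force: 49.2
```

Run:
```python
from h import *
did([0,0,0,0,0,7]); st()
```

```text
t 31.02 meas [-74.5  -83.91  62.48] -0.84 0.07 cmd [-74.23 -83.7   62.97] -1.0 0.0 F_fr [-2.8  1.5 -2.3] M_fr [0.182 0.919 0.053] j [-3, 20, 123, -56, 28, 53] grip 49
```

>>> play_rows([
  [[0,0,0,0,0,3],[0,0,0,0,0,6]],
])

```text
time_s: 31.18
position: [0.4342, -0.0228, 0.1942]
tcp_rot: [[0.284, 0.911, 0.299], [0.904, -0.15, -0.4], [-0.319, 0.383, -0.867]]
force: [-0.1, 4.9, -4.2]
opening: 0.181
grasp_force: 49.1
```

Run:
```python
from h import *
did([0,0,0,0,0,6]); st()
```

```text
t 31.18 meas [-75.06 -83.27  62.49] 5.11 0.1 cmd [-74.23 -83.7   62.97] 5.0 0.0 F_fr [-5.6  2.8 -1.6] M_fr [0.614 1.429 0.143] j [-3, 20, 123, -56, 28, 59] grip 49
```

>>> play_rows([
  [[0,0,0,0,0,6],[0,0,0,0,0,12],[0,0,0,0,0,18],[0,0,0,0,0,20]],
])

```text
time_s: 31.52
position: [0.4346, -0.0226, 0.1943]
tcp_rot: [[0.579, 0.759, 0.3], [0.798, -0.451, -0.399], [-0.168, 0.47, -0.867]]
force: [1.8, 3.4, -4.3]
opening: 0.183
grasp_force: 49.1
```

Run:
```python
from h import *
did([0,0,0,0,0,20]); st()
```

```text
t 31.52 meas [-74.9  -82.87  62.51] 25.17 0.12 cmd [-74.23 -83.7   62.97] 25.0 0.0 F_fr [-3.6  3.4 -2.9] M_fr [0.564 1.262 0.219] j [-3, 20, 123, -56, 28, 79] grip 49
```

>>> play_rows([
  [[0,0,0,0,0,2.5]],
])

```text
time_s: 31.6
position: [0.4346, -0.0227, 0.1943]
tcp_rot: [[0.61, 0.734, 0.3], [0.779, -0.484, -0.399], [-0.148, 0.477, -0.866]]
force: [0.4, 3.9, -4.4]
opening: 0.184
grasp_force: 49.1
```

Run:
```python
from h import *
did([0,0,0,0,0,2.5]); st()
```

```text
t 31.60 meas [-74.85 -82.86  62.51] 27.54 0.12 cmd [-74.23 -83.7   62.97] 27.5 0.0 F_fr [-4.7  2.7 -2.4] M_fr [0.543 1.227 0.198] j [-3, 20, 123, -56, 28, 81] grip 49
```

>>> play_rows([
  [[0,0,0,0,0,2.5]],
])

```text
time_s: 31.68
position: [0.4346, -0.0227, 0.1943]
tcp_rot: [[0.641, 0.707, 0.3], [0.757, -0.517, -0.399], [-0.127, 0.483, -0.866]]
force: [0.6, 3.7, -4.2]
opening: 0.18
grasp_force: 49.1
```

Run:
```python
from h import *
did([0,0,0,0,0,2.5]); st()
```

```text
t 31.68 meas [-74.8  -82.84  62.5 ] 30.05 0.12 cmd [-74.23 -83.7   62.97] 30.0 0.0 F_fr [-4.4  2.7 -2.4] M_fr [0.56  1.194 0.16 ] j [-3, 20, 123, -56, 28, 84] grip 49
```

>>> play_rows([
  [[0,0,0,0,0,2.5]],
])

```text
time_s: 31.77
position: [0.4347, -0.0227, 0.1944]
tcp_rot: [[0.671, 0.678, 0.3], [0.734, -0.55, -0.399], [-0.106, 0.488, -0.866]]
force: [0.9, 2.5, -4.1]
opening: 0.183
grasp_force: 49.1
```

Run:
```python
from h import *
did([0,0,0,0,0,2.5]); st()
```

```text
t 31.77 meas [-74.77 -82.79  62.5 ] 32.55 0.12 cmd [-74.23 -83.7   62.97] 32.5 0.0 F_fr [-3.4  2.2 -2.8] M_fr [0.592 1.181 0.178] j [-3, 20, 123, -56, 28, 86] grip 49
```

>>> play_rows([
  [[0,0,0,0,0,2.5]],
])

```text
time_s: 31.85
position: [0.4347, -0.0227, 0.1944]
tcp_rot: [[0.7, 0.648, 0.3], [0.709, -0.581, -0.399], [-0.085, 0.492, -0.866]]
force: [1.1, 3.6, -4.5]
opening: 0.18
grasp_force: 49.2
```

Run:
```python
from h import *
did([0,0,0,0,0,2.5]); st()
```

```text
t 31.85 meas [-74.73 -82.8   62.51] 35.05 0.12 cmd [-74.23 -83.7   62.97] 35.0 0.0 F_fr [-4.2  3.  -2.8] M_fr [0.541 1.079 0.183] j [-3, 20, 123, -56, 28, 89] grip 49
```

>>> play_rows([
  [[0,0,0,0,0,2]],
])

```text
time_s: 31.93
position: [0.4347, -0.0227, 0.1944]
tcp_rot: [[0.722, 0.623, 0.3], [0.688, -0.606, -0.4], [-0.067, 0.495, -0.866]]
force: [0.6, 3.2, -3.2]
opening: 0.181
grasp_force: 49.2
```

Run:
```python
from h import *
did([0,0,0,0,0,2]); st()
```

```text
t 31.93 meas [-74.68 -82.8   62.51] 37.04 0.12 cmd [-74.23 -83.7   62.97] 37.0 0.0 F_fr [-3.5  2.4 -1.6] M_fr [0.555 1.177 0.187] j [-3, 20, 123, -56, 28, 91] grip 49
```

>>> play_rows([
  [[0,0,0,0,0,2.5]],
])

```text
time_s: 32.02
position: [0.4348, -0.0228, 0.1944]
tcp_rot: [[0.749, 0.591, 0.3], [0.661, -0.635, -0.4], [-0.046, 0.497, -0.866]]
force: [0.1, 4.1, -3.8]
opening: 0.181
grasp_force: 49.2
```

Run:
```python
from h import *
did([0,0,0,0,0,2.5]); st()
```

```text
t 32.02 meas [-74.63 -82.8   62.51] 39.53 0.11 cmd [-74.23 -83.7   62.97] 39.5 0.0 F_fr [-4.7  2.5 -1.7] M_fr [0.509 1.097 0.158] j [-3, 20, 123, -56, 28, 93] grip 49
```

>>> play_rows([
  [[0,0,0,0,0,2.5]],
])

```text
time_s: 32.1
position: [0.4348, -0.0228, 0.1944]
tcp_rot: [[0.774, 0.558, 0.3], [0.633, -0.663, -0.4], [-0.024, 0.499, -0.866]]
force: [0.8, 2.6, -3.0]
opening: 0.178
grasp_force: 49.2
```

Run:
```python
from h import *
did([0,0,0,0,0,2.5]); st()
```

```text
t 32.10 meas [-74.59 -82.78  62.5 ] 42.05 0.11 cmd [-74.23 -83.7   62.97] 42.0 0.0 F_fr [-2.9  2.2 -1.8] M_fr [0.557 1.05  0.109] j [-3, 20, 123, -56, 28, 96] grip 49
```

>>> play_rows([
  [[0,0,0,0,0,2.5]],
])

```text
time_s: 32.18
position: [0.4348, -0.0228, 0.1945]
tcp_rot: [[0.797, 0.524, 0.3], [0.604, -0.689, -0.4], [-0.003, 0.5, -0.866]]
force: [0.7, 4.8, -3.9]
opening: 0.187
grasp_force: 49.1
```

Run:
```python
from h import *
did([0,0,0,0,0,2.5]); st(); p,R=getc(); did([0,0,-.05,0,0,-11])
Rg=np.array([[0,1,0],[1,0,0],[0,0,-1.]])@Ro.from_euler('z',-4.5,degrees=True).as_matrix()
r=row(np.array([.4415,.2858,.17]),Rg); print("ret",r,np.linalg.norm(r[:3]),np.linalg.norm(r[3:]),getc()[0]); setc(p,R)
```

```text
t 32.18 meas [-74.53 -82.76  62.52] 44.49 0.11 cmd [-74.23 -83.7   62.97] 44.5 0.0 F_fr [-4.9  3.4 -1.7] M_fr [0.509 1.131 0.546] j [-3, 20, 123, -56, 28, 98] grip 49
ret [0.2313, -0.181, -0.0501, 25.34, 17.53, -45.26] 0.2979441222779869 54.752936907530355 [ 0.41917221 -0.00334943  0.23833054]
```

>>> play_rows([
  [[0,0,0,0,0,-6],[0,0,0,0,0,-11],[0,0,-0.014,0,0,-11],[0,0,-0.032,0,0,-11],[0,0,-0.05,0,0,-11]],
])

```text
time_s: 32.6
position: [0.4185, -0.0037, 0.238]
tcp_rot: [[0.684, 0.667, 0.295], [0.723, -0.562, -0.403], [-0.103, 0.488, -0.867]]
force: [-0.0, 0.3, -2.5]
opening: 0.182
grasp_force: 49.2
```

>>> play_rows([
  [[0.2313,-0.181,-0.0501,25.34,17.53,-45.26],[0.2313,-0.181,-0.0501,25.34,17.53,-45.26],[0.2313,-0.181,-0.0501,25.34,17.53,-45.26],[0.2313,-0.181,-0.0501,25.34,17.53,-45.26],[0.2313,-0.181,-0.0501,25.34,17.53,-45.26],[0.2313,-0.181,-0.0501,25.34,17.53,-45.26],[0.2313,-0.181,-0.0501,25.34,17.53,-45.26],[0.2313,-0.181,-0.0501,25.34,17.53,-45.26]],
])

```text
time_s: 33.27
position: [0.4429, 0.2904, 0.1687]
tcp_rot: [[-0.086, 0.996, -0.001], [0.996, 0.086, 0.003], [0.003, -0.001, -1.0]]
force: [-0.1, -1.0, -2.6]
opening: 0.183
grasp_force: 49.2
```

>>> play_rows([
  [[0,0,0,0,0,0],[0,0,0,0,0,0],[0,0,0,0,0,0]],
])

```text
time_s: 33.52
position: [0.4406, 0.2846, 0.1694]
tcp_rot: [[-0.077, 0.997, -0.002], [0.997, 0.077, -0.002], [-0.002, -0.002, -1.0]]
force: [0.6, 0.1, -2.8]
opening: 0.18
grasp_force: 49.2
```

Run:
```python
from h import *
from rig import bot
did([0,0,-.05,0,0,-11],[0.2313, -0.181, -0.0501, 25.34, 17.53, -45.26]); s=bot.read_state(); p,R=getc()
print(s["time_s"],s["position"],p,Ro.from_matrix(R.T@s["tcp_rot"]).as_rotvec(degrees=True),s["force"],s["joint_positions"])
p1,R1=np.array(s["position"]),np.array(s["tcp_rot"])
Rg=np.array([[0,1,0],[1,0,0],[0,0,-1.]])@Ro.from_euler('z',-4.5,degrees=True).as_matrix()
setc(p1,Ro.from_matrix(R1).as_matrix()); print("from meas:",row(np.array([.4415,.2858,.12]),Rg)); setc(p,R); print("from cmd:",row(np.array([.4415,.2858,.12]),Rg))
```

```text
33.5167 [0.44055458 0.28463768 0.16940576] [0.44155783 0.28578463 0.16998526] [ 0.10884322 -0.11850369  0.1032512 ] [ 0.5513247   0.13536423 -2.80423187] [ 20.69625655  28.32745507 100.36418116  -0.10892164  51.44663303
  16.36605375]
from meas: [0.0012, 0.0011, 0.0494, -0.11, 0.12, -0.1]
from cmd: [0.0, -0.0001, 0.05, -0.0, 0.0, 0.0]
```

>>> play_rows([
  [[0,0,0.03,0,0,0],[0,0,0.055,0,0,0],[0,0,0.065,0,0,0],[0,0,0.075,0,0,0],[0,0,0.085,0,0,0],[0,0,0.092,0,0,0],[0,0,0.0975,0,0,0],[0,0,0.0975,0,0,0]],
])

```text
time_s: 34.18
position: [0.4412, 0.2859, 0.0716]
tcp_rot: [[-0.078, 0.997, -0.001], [0.997, 0.078, -0.0], [0.0, -0.001, -1.0]]
force: [0.2, -0.2, -2.1]
opening: 0.179
grasp_force: 49.2
```

Run:
```python
from h import *
from rig import bot
did([0,0,.0975,0,0,0]); s=bot.read_state(); print(s["time_s"],s["position"],s["tcp_rot"][:,2],s["force"],s["moment"],getc()[0])
```

```text
34.1833 [0.44117993 0.28594336 0.07155482] [-1.36008791e-03 -7.01383895e-05 -9.99999073e-01] [ 0.24304651 -0.21713313 -2.11191763] [ 0.03892145  0.01326008 -0.0516672 ] [0.44155804 0.28578133 0.07248526]
```

>>> play_rows([
  [[0,0,0,0,0,0],[0,0,0,0,0,0],[0,0,0,0,0,0],[0,0,0,0,0,0],[0,0,0,0,0,0],[0,0,0,0,0,0],[0,0,0,0,0,0],[0,0,0,0,0,0]],
], fingers=0.065)

```text
time_s: 34.85
position: [0.4414, 0.2861, 0.0722]
tcp_rot: [[-0.079, 0.997, -0.0], [0.997, 0.079, 0.0], [0.0, -0.0, -1.0]]
force: [-0.0, 0.7, -0.7]
opening: 0.689
grasp_force: 0.0
```

>>> play_rows([
  [[0,0,-0.01,0,0,0],[0,0,-0.03,0,0,0],[0,0,-0.06,0,0,0],[0,0,-0.09,0,0,0],[0,0,-0.12,0,0,0],[0,0,-0.13,0,0,0],[0,0,-0.13,0,0,0]],
])

```text
time_s: 35.43
position: [0.4432, 0.2869, 0.2056]
tcp_rot: [[-0.079, 0.997, 0.007], [0.997, 0.079, 0.003], [0.003, 0.007, -1.0]]
force: [0.6, -0.2, -0.2]
opening: 0.748
grasp_force: 0.0
```

Run:
```python
from h import *
from rig import bot,imaging,finder
d=imaging.capture("wrist"); s=bot.read_state(); print(s["time_s"],s["position"],s["opening"],s["force"])
for r in finder.outline_of("wrist","key")[:3]:
    m=r["pixels"]&(d["frame"].astype(int).sum(2)<200); ys,xs=np.nonzero(m)
    if len(xs)<20: continue
    P=onplane(d,np.c_[xs,ys],.094,True)[:,:2]; print(len(xs),cv2.minAreaRect((P*1000).astype(np.float32)))
d=imaging.capture("scene"); print([(np.round(r["at"],3).tolist(),round(r["confidence"],2)) for r in finder.recognise("scene","key")], [(np.round(r["at"],3).tolist()) for r in finder.recognise("scene","screwdriver")])
```

```text
35.4833 [0.44194076 0.28631293 0.203494  ] 0.7451334998931618 [ 0.38255385 -0.45631161 -0.31272018]
412 ((324.9217529296875, 260.59112548828125), (16.42886734008789, 64.40042114257812), 77.82026672363281)
1652 ((440.2121887207031, 290.7170715332031), (14.94021987915039, 90.50894165039062), 4.6748366355896)
[([0.274, 0.371, 0.06], 0.8), ([0.448, 0.292, 0.088], 0.67), ([0.461, 0.339, 0.041], 0.52)] [[0.435, 0.37, 0.086]]
```

```bash
python3 -c "
from rig import bot
print(bot.hand_in())"
```

```text
the job is handed in; nothing more can be done
None
```

I turned all four nuts in cross order (a, c, b, d), about 30° each, though nut a took two engagements to get there. I went round again in the same order until each came up solid, stood the key upright in its pocket, and handed the job in at about 35.5 s.

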